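# Dry-lay the core set on the bonding plate

## Robot

A 7-joint arm with a two-finger parallel gripper is mounted at the origin on a cart in front of the work surface, level with it; the furniture and walls round the work are solid. World frame = base frame: x ahead of the robot, y to its left, z up, the work surface at z = 0. Lengths are in m, angles in rad, forces in N, time in s.
With the tool pointing down it reaches from about 0.4 to 0.85 m from the base axis. Payload 10.4 kg.
Tool frame: the origin (TCP) lies on the centre line of the jaws, within the pads' length; the fingertips stand 11 mm ahead of it and the grasp point (between the pads) lies 8 mm behind it (tip_reach is the distance from the TCP to the fingertips, in m); z points along the fingers, y is the line along which they close (so a half turn about z gives the same grasp; the last joint's range is limited). The gripper opens to 85 mm and grips with 20 to 120 N. Pads are 22 mm wide; open, the fingers measure 114 mm over their backs; the gripper's body (76 mm by 85 mm) begins 54 mm behind the grasp point. The pads swing forward as they close: fully open they stand 13 mm farther back than shut.
Start: joints at [-1.195, 0.332, -0.065, 1.46, 0.022, 1.35, -0.088], TCP at [0.243, 0.576, 0.219] pointing down, gripper open.
Joint ranges: [-2.6, 2.6], [-0.5, 2.12], [-1.47, 1.34], [0.16, 2.42], [-1.27, 4.41], [0.06, 2.06], [-2.6, 2.6]. Speed limits (rad/s): [2.22, 2.22, 2.79, 2.79, 3.14, 3.14, 3.14].

## Interface

Orientations are given as a unit quaternion [x, y, z, w].
In Python, from workcell import get_obs, camera, hand_in, tip_reach gives the robot as it stands. The module is installed in compiled form; this text tells all that it offers.
- The arm moves only by the tool move_arm, never from a script. Its argument "plan" is a list of rows, each an object with "delta_pos": the shift along the tool's x, y, z in fractions of the full range, 1 being 80 cm, a list of three; "turn": the turn, a rotation vector about the tool's x, y, z in shares of 2 pi rad (1.0 is 2 pi rad), a list of three; "fingers": the closure, from 0 (fully open) to 1 (shut). A call has 1 to 12 rows; each row is the pose to reach, as a shift and turn from the pose commanded when the call began, along the tool's axes at that moment; what a row does not reach only later rows make up. A row lasts 1/8 s, in which the tool goes at most 62.5 mm and 10.7 degrees, less where a joint would pass 70% of its speed; a pose out of reach is approached as far as the arm can. A call with a gripper value outside its range is refused whole. The fingers move at their own pace and stop on an object; "force" is the grip in N (left out, the last holds). Time passes only in rows, so rows that repeat a pose let the fingers close. It gives the time, the measured TCP pose, the force, the opening and the grip force at its end, in the units of the state.
- get_obs(): the state, without advancing time (a new reading comes with each control period).
- camera(name): name is "scene" or "top" or "wrist"; returns a dict with "color" (480x640x3 uint8, red, green, blue), "range_z" (480x640 float32, m along the optical axis (not along the pixel's ray), 0 where there is no reading), "fx", "fy", "cx", "cy" (pixels), "R" (3x3) and "t" (3): a world point X has camera coordinates R X + t; the wrist camera has in their place "tool_from_camera" (4x4, takes a point from camera to tool coordinates, whose origin is the TCP and whose axes are the flange's). Camera axes: x right, y down, z forward; pixel columns grow to the right and rows downward; lengths in m; the calibration is good to about 2 mm. The wrist camera is an equidistant fisheye: a pixel r from the principal point sees the ray r / f radians off the axis. A picture is of the moment at which its call begins: read the wrist's pose just before it.
- hand_in(): hands the job in; it is judged then, once.
The state is a dict: "clock": time; "joint_pos": joint angles; "joint_velocities": joint speeds; "tau": joint torques, N m; "position": TCP position; "ee_rot": TCP orientation; "ft_force": force on the tool from outside, world axes, zero at the start; "torque": the same for the moment, N m; "grip_width": opening from 0.0 (shut) to 1.0 (fully open); "grasp_force": force on a finger pad.
Only numpy, scipy, OpenCV 4.12 (cv2) and the standard library are available. Lean on these libraries where they do the work, as an engineer would, in place of code of your own. Each camera call takes 0.05 s, during which the arm holds its last target. There are 200 camera calls.

## Task

Dry-lay the core set on the dark grey bonding plate, in this order: first the two-bore block on the middle cross, then the half-round former standing on the cross beside it on the red-disc side, then the green block on the cross on the blue-disc side, and last the black rubber pad flat on top of the two-bore block, in the middle of it. The two-bore block and the former lie with their long sides along the plate; each part is centred on its cross, let go and at rest before the next is set. Leave the clamp bar, the cup and the tape roll where they are.

Things in the scene. Friction and masses are not known exactly. Their poses are not given: they have to be found in the camera images.
- bonding_plate: The dark grey anodised bonding plate, fixed flat on the bench, 84 x 300 x 10 mm (x, y, z). Origin: centre of its underside; its top is 10 mm above. Its y axis runs along its length. Three white scribed crosses lie on its long centreline: at its middle and 88 mm from the middle towards either end (y = -88, 0, +88 mm).
- red_disc: Flat red painted disc, 20 mm across, on the plate's long centreline near one end (135 mm from the plate's middle, 47 mm beyond the outer cross). Which end is red changes. It is paint only, not an obstacle. Origin: its centre at the plate's top.
- blue_disc: Flat blue painted disc, 20 mm across, like the red one but at the other end of the plate. Origin: its centre at the plate's top.
- bore_block: Cream rectangular forming block with two bores, 40 x 66 x 28 mm (x, y, z), about 0.11 kg. All four parts start lying flat on the bench, in shuffled places. Origin: centre of its underside; z up. Its long side is y. Grip it across its x width (40 mm).
- former: Cream half-round former (an arch-shaped block standing on its flat side, small dark hole in the face), 34 x 72 x 37 mm (x, y, z), about 0.075 kg. Its two flat upright faces are 34 mm apart along x; the arch runs along y. Origin: centre of its flat underside; z up. Grip it across x.
- green_block: Small dark green block, 41 x 20 x 12 mm (x, y, z), about 0.04 kg. Origin: centre of its underside; z up. Grip it across y (20 mm).
- black_pad: Small black rubber pad, 38 x 24 x 12 mm (x, y, z), about 0.04 kg. Origin: centre of its underside; z up. Grip it across y (24 mm).
- pin_bar: Bystander: aluminium clamp bar with two guide pins, 49 x 88 x 20 mm, loose on the bench to the right of the plate. Origin: centre of its underside. In front of it and further right stand a fixed board and jig carrying a thick black tube up to 190 mm high: keep clear of it or pass above.
- mix_cup: Bystander: white mixing cup with marker scrawl, 63 mm across, 54 mm high, loose at the bench's left. Origin: centre of its underside.
- tape_roll: Bystander: small white tape roll lying flat, 68 mm across, 19 mm high, loose at the back left. Origin: centre of its underside.
Not all that is in view belongs to the job. What is shaped like the green_block but purple is not meant.

How it is judged:
By the outcome, as a careful person would: the job done as asked, in the order asked, and still so for the second after the job is handed in, with the robot touching nothing.
It also fails if it takes over 102 s, if anything falls off the work surface, if the arm or the gripper's body presses on something with over 40 N, if the wrist force passes 120 N, or if a joint passes its speed limit or range.

## Working session

There is one attempt and no reset: what is moved stays moved. The work goes in short steps, Python scripts to look and compute and a tool call to move; the robot and the scene stay as the last step left them, time stands still between calls to the robot, and variables do not carry over. Pictures are saved under pics/ and viewed, at most 14 in all, crops included, and the job is handed in when it is done.

Besides the shell and the picture viewer there is one more tool, called after "Emit:" as name(argument=value, ...), one argument or row to a line, values as JSON. move_arm: Moves the arm, as the interface text tells. Its arguments: {"type":"object","properties":{"plan":{"type":"array","items":{"type":"object","properties":{"delta_pos":{"type":"array","items":{"type":"number"}},"turn":{"type":"array","items":{"type":"number"}},"fingers":{"type":"number"}}}},"force":{"type":"number"}},"required":["plan"]}

```bash
mkdir -p pics; python3 - <<'E'
from workcell import get_obs, camera, tip_reach
import cv2,numpy as np,pickle
print(get_obs(), tip_reach)
for n in("scene","top"):
    c=camera(n); pickle.dump(c,open(n+".pkl","wb")); cv2.imwrite(f"pics/{n}0.png",c["color"][:,:,::-1])
    print(n,c["R"],c["t"],c["fx"],c["cx"],c["cy"])
E
```

```text
{'clock': 0.0, 'joint_pos': array([-1.19459402,  0.33285109, -0.06467665,  1.46095946,  0.02162595,
        1.34992551, -0.08848985]), 'joint_velocities': array([-0.00049943, -0.00088896, -0.00036025,  0.00048729, -0.00025817,
        0.00027144,  0.00176578]), 'tau': array([-8.38424967e-05, -6.25462174e+01,  4.89731343e-02, -3.91590106e+01,
        1.62924343e-02,  1.00108815e-02,  1.45895012e-05]), 'position': array([0.24256618, 0.57556518, 0.21792023]), 'ee_rot': array([ 1.98074906e-01,  9.80186619e-01, -7.17726159e-04, -9.27992865e-05]), 'ft_force': array([-0.1299    ,  0.6888899 ,  0.66155801]), 'torque': array([-0.00742051, -0.01635622, -0.01262764]), 'grasp_force': 0.0, 'grip_width': 0.9986419700227646} 0.011
scene [[ 0.85807814 -0.5134182   0.01018144]
 [-0.32992027 -0.56637396 -0.75523053]
 [ 0.3935156   0.64468774 -0.65538018]] [-0.4716296   0.27391199  0.69215391] 440.96279933869204 319.51775434798833 232.57703940535532
top [[ 0.00288618 -0.99997013 -0.0071705 ]
 [-0.99301907 -0.00202043 -0.11793664]
 [ 0.11791863  0.00746083 -0.99299523]] [0.06905241 0.5799509  1.18157242] 566.8165415077177 318.0253611194374 239.4647506793169
```

View pics/top0.png

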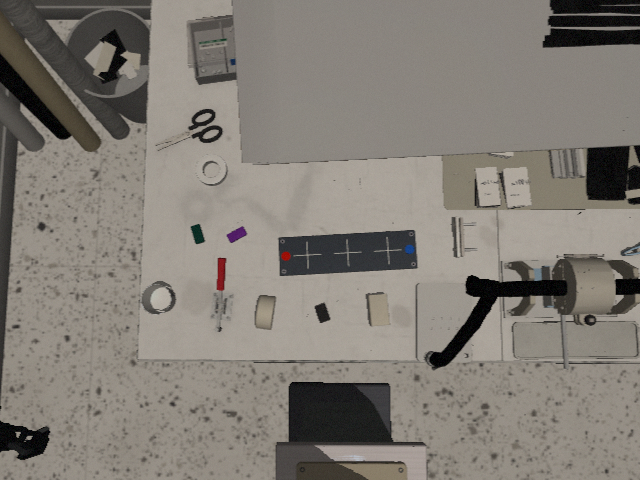

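View pics/scene0.png

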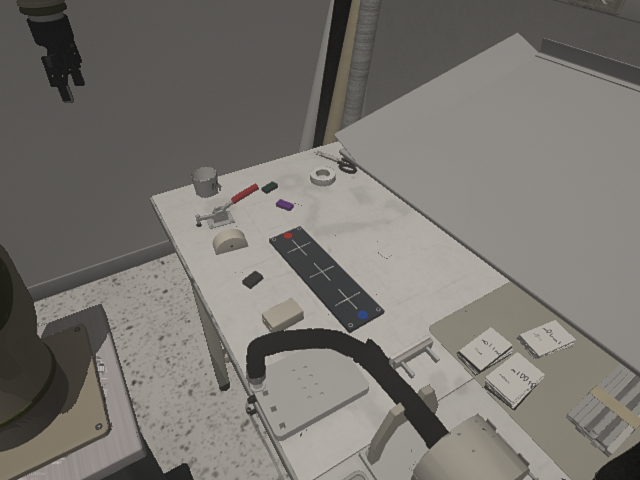

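The top view shows the red disc at pixel (286,256) on the left (+y) and the blue disc at (410,249). The crosses are at (307,254), (347,252) and (388,250). The parts are the former at (265,311), the pad at (322,312), the bore block at (377,309) and the green block at (198,234). The purple decoy is at (236,235). There is a toggle clamp at (221,290) and a raised sheet behind.

```bash
cat > h.py <<'E'
import numpy as np,cv2,pickle
def world(c):
    v,u=np.mgrid[:480,:640]; z=c["range_z"]
    P=np.stack([(u-c["cx"])/c["fx"]*z,(v-c["cy"])/c["fy"]*z,z],-1)
    return (P-c["t"])@c["R"]
def pix2w(c,u,v,z):
    d=c["R"].T@np.array([(u-c["cx"])/c["fx"],(v-c["cy"])/c["fy"],1]); o=-c["R"].T@c["t"]
    return o+d*(z-o[2])/d[2]
def rect(xy):
    (cx,cy),(w,h),a=cv2.minAreaRect(xy.astype(np.float32)*1000)
    if w<h: w,h,a=h,w,a+90   # a = long-axis angle from world x, deg
    return np.round([cx,cy,w,h,(a+90)%180-90],1)
E
python3 - <<'E'
from h import *
c=pickle.load(open("top.pkl","rb")); W=world(c)
for n,u,v in [("former",265,311),("pad",322,312),("bore",377,309),("green",198,234),("purple",236,235),("cup",160,298),("bar",457,237),("tape",212,170),("sheet",300,100),("bench",320,200),("plate",330,250),("clamp",221,290)]:
    w=W[v-22:v+23,u-22:u+23].reshape(-1,3)
    print(n,W[v,u].round(3),"hi",np.percentile(w[:,2],[2,50,98]).round(3), end=" ")
    if n in("former","pad","bore","green","purple"):
        zt={"former":.037,"bore":.028}.get(n,.012)
        m=(W[...,2]>zt*.5 if n!="former" else W[...,2]>.008)
        m[:v-22]=0;m[v+23:]=0;m[:,:u-18]=0;m[:,u+18:]=0
        k,l=cv2.connectedComponents(m.astype(np.uint8)); 
        print(l[v,u],(l==l[v,u]).sum(),rect(W[l==l[v,u]][:,:2]) if l[v,u] else 0,end="")
    print()
for n,u,v in [("redX",307.5,254),("midX",347,252),("blueX",388,250),("red",286.5,256),("blue",410,249.5)]: print(n,pix2w(c,u,v,.01).round(4))
W2=W[W[...,0]>.3]; print("sheet front edge x/z",W[160,300],W[150,300])
I=c["color"][190:340,150:420][:,:,::-1]; cv2.imwrite("pics/crop.png",cv2.resize(I,None,fx=2.95,fy=2.95,interpolation=cv2.INTER_CUBIC)[:,:800])
E
```

```text
former [0.427 0.182 0.037] hi [-0.004  0.002  0.04 ] 2 557 [425.1 182.7  71.2  34.   -8.2]
pad [0.425 0.062 0.015] hi [-0.004  0.001  0.015] 10 195 [422.7  60.2  40.4  24.6  16. ]
bore [ 0.432 -0.055  0.025] hi [-0.004  0.002  0.033] 1 599 [427.   -9.5 140.   65.8 -85.5]
green [0.594 0.333 0.015] hi [-0.004  0.001  0.015] 12 182 [513.9 212.5 337.6  38.   56.4]
purple [0.592 0.25  0.011] hi [-0.004  0.001  0.015] 9 179 [594.5 247.9  43.6  21.1 -61.5]
cup [0.454 0.415 0.003] hi [-0.898  0.002  0.056] 
bar [ 0.587 -0.23   0.022] hi [-0.004  0.002  0.023] 
tape [ 0.741  0.309 -0.002] hi [-0.004  0.002  0.023] 
sheet [0.836 0.105 0.178] hi [0.165 0.175 0.185] 
bench [0.672 0.067 0.003] hi [-0.004  0.001  0.006] 
plate [0.56  0.044 0.011] hi [-0.002  0.01   0.016] 
clamp [0.471 0.273 0.053] hi [-0.003  0.002  0.068] 
redX [0.5507 0.0935 0.01  ]
midX [0.5553 0.0073 0.01  ]
blueX [ 0.5599 -0.0821  0.01  ]
red [0.5462 0.1394 0.01  ]
blue [ 0.5611 -0.1301  0.01  ]
sheet front edge x/z [0.72364138 0.10560063 0.15116346] [0.74277488 0.10557621 0.15507035]
```

View pics/crop.png

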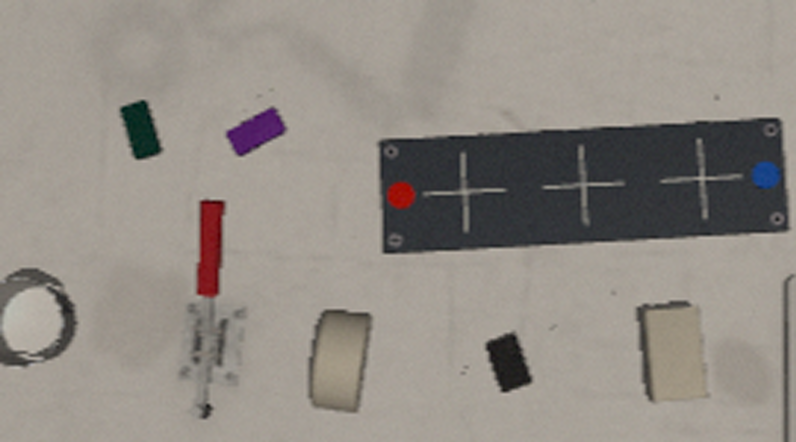

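The crop shows the former and the bore block lying along world x, and the plate turned about +3°. Next I fix the bore and green estimates and add a helper for the moves.

```bash
cat >> h.py <<'E'
from scipy.spatial.transform import Rotation as Ro
def go(x,y,z,yaw):
    """delta/turn (tool axes) to vertical tool at x,y,z (m), closing axis at yaw deg (mod 180)"""
    from workcell import get_obs
    o=get_obs(); R0=Ro.from_quat(o["ee_rot"]); p=o["position"]
    best=None
    for k in(0,180):
        a=np.radians(yaw+k); ty=np.array([np.cos(a),np.sin(a),0]); tz=np.array([0,0,-1.]); tx=np.cross(ty,tz)
        r=(R0.inv()*Ro.from_matrix(np.c_[tx,ty,tz])).as_rotvec()
        d=R0.inv().apply(np.array([x,y,z])-p)
        print("go d",d.round(4),"turn",r.round(3),"rows",round(max(np.linalg.norm(d)/.0625,np.degrees(np.linalg.norm(r))/10.7),1))
def now():
    from workcell import get_obs
    o=get_obs(); y=Ro.from_quat(o["ee_rot"]).as_matrix(); print("t",round(o["clock"],2),"p",o["position"].round(4),"yaw",np.degrees(np.arctan2(y[1,1],y[0,1])).round(2),"tilt",y[:2,2].round(4),"w",round(o["grip_width"]*85,1),"gf",round(o["grasp_force"],1),"F",o["ft_force"].round(1),"q",o["joint_pos"].round(2))
E
python3 - <<'E'
from h import *
c=pickle.load(open("top.pkl","rb")); W=world(c); H=cv2.cvtColor(c["color"],cv2.COLOR_RGB2HSV)
v,u=np.mgrid[:480,:640]
b=(W[...,2]>.016)&(abs(u-377)<22)&(abs(v-309)<24)
print("bore",b.sum(),rect(W[b][:,:2]))
g=(H[...,2]<90)&(abs(u-198)<14)&(abs(v-234)<16); p=(H[...,2]<90)&(abs(u-322)<14)&(abs(v-312)<16)
for n,m in(("green",g),("pad",p)):
    q=np.argwhere(m); print(n,m.sum(),rect(np.array([pix2w(c,x,y,.012)[:2] for y,x in q])))
now(); go(.43,-.05,.2,85)
E
```

```text
bore 599 [427.   -9.5 140.   65.8 -85.5]
green 177 [594.6 335.3  41.6  20.5  18.1]
pad 197 [424.4  62.1  39.2  23.1  18.8]
t 0.1 p [0.2426 0.5756 0.218 ] yaw 67.16 tilt [-0.0004 -0.0012] w 85.0 gf 0.0 F [-0.8 -0.2  0.5] q [-1.19  0.33 -0.06  1.46  0.02  1.35 -0.09]
go d [-0.4156 -0.5038  0.0187] turn [-0.001 -0.    -0.311] rows 10.5
go d [-0.4156 -0.5038  0.0187] turn [-0.00e+00  2.00e-03  2.83e+00] rows 15.2
```

Careful with the scale: shifts go in shares of 80 cm and turns go in shares of 2 pi rad. That gives: -0.504 m is -0.63, -0.416 m is -0.52, -0.504 rad is -0.0802.

Emit:
move_arm(
  plan=[
    {"delta_pos": [-0.52, -0.63, 0.0225], "turn": [0, 0, -0.0802], "fingers": 0},
    {"delta_pos": [-0.52, -0.63, 0.0225], "turn": [0, 0, -0.0802], "fingers": 0},
    {"delta_pos": [-0.52, -0.63, 0.0225], "turn": [0, 0, -0.0802], "fingers": 0},
    {"delta_pos": [-0.52, -0.63, 0.0225], "turn": [0, 0, -0.0802], "fingers": 0},
    {"delta_pos": [-0.52, -0.63, 0.0225], "turn": [0, 0, -0.0802], "fingers": 0},
    {"delta_pos": [-0.52, -0.63, 0.0225], "turn": [0, 0, -0.0802], "fingers": 0},
    {"delta_pos": [-0.52, -0.63, 0.0225], "turn": [0, 0, -0.0802], "fingers": 0},
    {"delta_pos": [-0.52, -0.63, 0.0225], "turn": [0, 0, -0.0802], "fingers": 0},
    {"delta_pos": [-0.52, -0.63, 0.0225], "turn": [0, 0, -0.0802], "fingers": 0},
    {"delta_pos": [-0.52, -0.63, 0.0225], "turn": [0, 0, -0.0802], "fingers": 0},
    {"delta_pos": [-0.52, -0.63, 0.0225], "turn": [0, 0, -0.0802], "fingers": 0},
    {"delta_pos": [-0.52, -0.63, 0.0225], "turn": [0, 0, -0.0802], "fingers": 0},
  ],
)

```text
clock: 1.6
position: [0.4303, -0.052, 0.2005]
ee_rot: [-0.051, 0.999, -0.0, -0.0]
ft_force: [0.0, 0.5, -0.5]
grip_width: 0.999
grasp_force: 0.0
```

```bash
cat >> h.py <<'E'
def wrist(name):
    from workcell import get_obs,camera
    o=get_obs(); c=camera("wrist"); T=np.eye(4); T[:3,:3]=Ro.from_quat(o["ee_rot"]).as_matrix(); T[:3,3]=o["position"]
    c["T"]=T@c["tool_from_camera"]; pickle.dump(c,open(name+".pkl","wb")); cv2.imwrite(f"pics/{name}.png",c["color"][:,:,::-1]); return c
def wp(c,u,v,z):
    dx,dy=(np.asarray(u)-c["cx"])/c["fx"],(np.asarray(v)-c["cy"])/c["fy"]; th=np.hypot(dx,dy)+1e-9
    d=np.stack([np.sin(th)*dx/th,np.sin(th)*dy/th,np.cos(th)],-1)@c["T"][:3,:3].T; o=c["T"][:3,3]
    return o+d*((z-o[2])/d[...,2])[...,None]
E
python3 - <<'E'
from h import *
now(); c=wrist("w1"); print(c["T"].round(3),c["fx"],c["cx"],c["cy"])
E
```

```text
t 1.6 p [ 0.4303 -0.052   0.2005] yaw 95.8 tilt [-0.0004 -0.0002] w 84.9 gf 0.0 F [ 0.   0.5 -0.5] q [-0.55 -0.13  0.53  1.98  0.07  1.27  1.63]
[[-0.101  0.941  0.323  0.349]
 [ 0.995  0.096  0.033 -0.062]
 [-0.     0.325 -0.946  0.355]
 [ 0.     0.     0.     1.   ]] 371.64829954431775 319.7304345223397 244.1966637429763
```

View pics/w1.png

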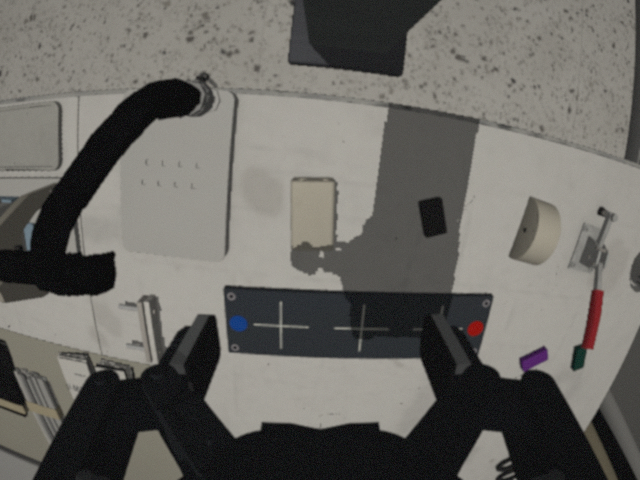

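Wrist view: bore block at (314,215), pad (432,217), former (536,231), blue cross (281,325), mid cross (363,328); the red cross is partly hidden by a finger at (445,330).

```bash
cat >> h.py <<'E'
def wworld(c):
    v,u=np.mgrid[:480,:640]; dx,dy=(u-c["cx"])/c["fx"],(v-c["cy"])/c["fy"]; th=np.hypot(dx,dy)+1e-9; z=c["range_z"]
    P=np.stack([np.tan(th)*dx/th*z,np.tan(th)*dy/th*z,z],-1)
    return P@c["T"][:3,:3].T+c["T"][:3,3]
def blob(m,u,v,r):
    k=np.zeros(m.shape,np.uint8); k[v-r:v+r+1,u-r:u+r+1]=m[v-r:v+r+1,u-r:u+r+1]
    k=cv2.morphologyEx(k,cv2.MORPH_OPEN,np.ones((3,3))); _,l=cv2.connectedComponents(k); return (l==l[v,u])&(k>0)
E
python3 - <<'E'
from h import *
c=pickle.load(open("w1.pkl","rb")); W=wworld(c); G=cv2.cvtColor(c["color"],cv2.COLOR_RGB2GRAY)
print(W[215,314],W[217,432],W[340,320],W[150,260])
for n,u,v,zt in(("bore",314,215,.014),("former",536,231,.008)):
    b=blob(W[...,2]>zt,u,v,45); print(n,b.sum(),rect(W[b][:,:2]),np.median(W[b][:,2]).round(4))
b=blob(G<60,432,217,25); q=np.argwhere(b); print("pad",len(q),rect(wp(c,q[:,1],q[:,0],.012)[:,:2]),rect(W[b&(W[...,2]>.005)][:,:2]))
for n,u,v in [("blueX",281,325.5),("midX",363,328.5),("blue",238.5,324),("red",476,328)]: print(n,wp(c,u,v,.01).round(4))
H=cv2.cvtColor(c["color"],cv2.COLOR_RGB2HSV).astype(int)
for n,h0,u,v in(("blue",115,238,324),("red",0,476,328)):
    m=blob(((abs(H[...,0]-h0)<8)|(abs(H[...,0]-h0)>172))&(H[...,1]>140)&(H[...,2]>60),u,v,18); q=np.argwhere(m).mean(0); print(n,m.sum(),q,wp(c,q[1],q[0],.01).round(4))
I=c["color"][280:360,220:500][:,:,::-1]; cv2.imwrite("pics/w1c.png",cv2.resize(I,None,fx=2.85,fy=2.85,interpolation=cv2.INTER_CUBIC))
E
```

```text
[ 0.43335126 -0.05836737  0.02643247] [0.42622082 0.0567865  0.01303205] [ 0.57827009 -0.038058    0.00915128] [ 0.38106399 -0.11605827 -0.00135229]
bore 3098 [408.3 -62.8 118.8  40.5   5.8] 0.0274
former 2187 [407.7  65.5 271.2  71.4  79.8] 0.0293
pad 919 [426.4  57.4  39.4  25.4  19.6] [387.5  12.5 163.6  36.9  49.6]
blueX [ 0.5635 -0.0821  0.01  ]
midX [0.5584 0.007  0.01  ]
blue [ 0.5676 -0.129   0.01  ]
red [0.5504 0.1412 0.01  ]
blue 215 [322.75813953 238.18139535] [ 0.5661 -0.1294  0.01  ]
red 190 [328.03157895 474.87368421] [0.5505 0.1397 0.01  ]
```

View pics/w1c.png

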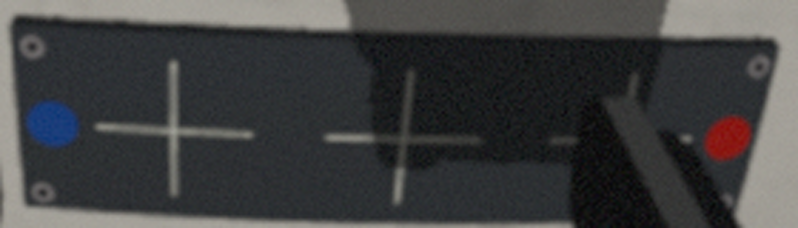

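```bash
python3 - <<'E'
from h import *
c=pickle.load(open("w1.pkl","rb")); W=wworld(c); G=cv2.cvtColor(c["color"],cv2.COLOR_RGB2GRAY); ok=c["range_z"]>0
for n,u,v,zt in(("bore",314,215,.014),("former",536,231,.008)):
    b=blob((W[...,2]>zt)&ok,u,v,45); print(n,b.sum(),rect(W[b][:,:2]),np.percentile(W[b][:,2],[5,50,95]).round(4))
c=pickle.load(open("top.pkl","rb")); W=world(c); ok=c["range_z"]>0
b=blob((W[...,2]>.015)&ok,378,309,22); print("top bore",b.sum(),rect(W[b][:,:2]))
b=blob((W[...,2]>.008)&ok,265,311,22); print("top former",b.sum(),rect(W[b][:,:2]))
E
```

```text
bore 3081 [434.7 -60.1  65.7  40.6   5.4] [0.0257 0.0274 0.0287]
former 2173 [428.4 181.3  71.   35.1  -9. ] [0.0115 0.0293 0.0368]
top bore 590 [430.7 -59.4  65.3  40.1   4.4]
top former 552 [424.6 182.7  70.3  34.   -8.2]
```

```bash
python3 - <<'E'
from h import *
go(.433,-.060,.015,95)
E
```

```text
go d [-0.002  -0.0099  0.1854] turn [ 0.    -0.001  0.016] rows 3.0
go d [-0.002  -0.0099  0.1854] turn [ 1.000e-03  0.000e+00 -3.125e+00] rows 16.7
```

Converted, 0.185 m is 0.2313, 0.06 m is 0.075, 0.016 rad is 0.0025.

Emit:
move_arm(
  force=40,
  plan=[
    {"delta_pos": [-0.0025, -0.0125, 0.075], "turn": [0, 0, 0.0025], "fingers": 0},
    {"delta_pos": [-0.0025, -0.0125, 0.15], "turn": [0, 0, 0.0025], "fingers": 0},
    {"delta_pos": [-0.0025, -0.0125, 0.1938], "turn": [0, 0, 0.0025], "fingers": 0},
    {"delta_pos": [-0.0025, -0.0125, 0.2188], "turn": [0, 0, 0.0025], "fingers": 0},
    {"delta_pos": [-0.0025, -0.0125, 0.2313], "turn": [0, 0, 0.0025], "fingers": 0},
    {"delta_pos": [-0.0025, -0.0125, 0.2313], "turn": [0, 0, 0.0025], "fingers": 0},
    {"delta_pos": [-0.0025, -0.0125, 0.2313], "turn": [0, 0, 0.0025], "fingers": 0.7},
    {"delta_pos": [-0.0025, -0.0125, 0.2313], "turn": [0, 0, 0.0025], "fingers": 0.7},
    {"delta_pos": [-0.0025, -0.0125, 0.2313], "turn": [0, 0, 0.0025], "fingers": 0.7},
    {"delta_pos": [-0.0025, -0.0125, 0.2313], "turn": [0, 0, 0.0025], "fingers": 0.7},
    {"delta_pos": [-0.0025, -0.0125, 0.2313], "turn": [0, 0, 0.0025], "fingers": 0.7},
    {"delta_pos": [-0.0025, -0.0125, 0.2313], "turn": [0, 0, 0.0025], "fingers": 0.7},
  ],
)

```text
clock: 3.15
position: [0.4334, -0.0598, 0.0157]
ee_rot: [-0.045, 0.999, 0.0, -0.0]
ft_force: [0.0, -1.0, -0.4]
grip_width: 0.302
grasp_force: 0.0
```

```bash
python3 - <<'E'
from h import *
now()
E
```

```text
t 3.15 p [ 0.4334 -0.0598  0.0157] yaw 95.11 tilt [-0.      0.0001] w 25.6 gf 0.0 F [ 0.  -1.  -0.4] q [-0.51  0.17  0.58  2.17 -0.13  0.83  1.81]
```

The fingers closed to 25 mm with no force, so I look before doing anything else.

```bash
python3 - <<'E'
from h import *
c=wrist("w2")
E
```

```text
(no output)
```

View pics/w2.png

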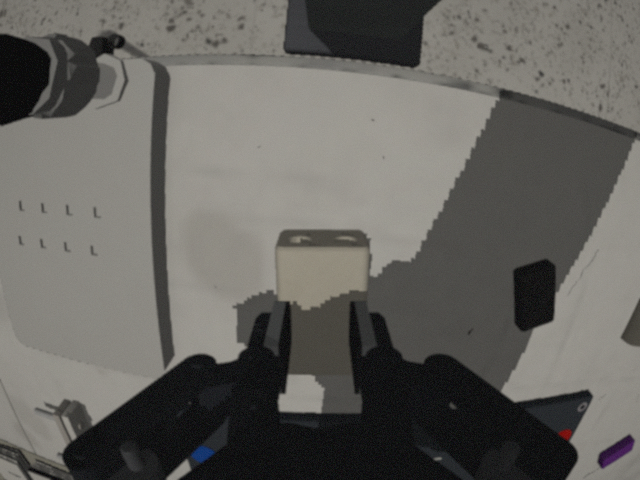

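The jaws straddle the block at (322,300). The opening reading isn't linear in millimetres, so I close further.

Emit:
move_arm(
  force=40,
  plan=[
    {"delta_pos": [0, 0, 0], "turn": [0, 0, 0], "fingers": 1},
    {"delta_pos": [0, 0, 0], "turn": [0, 0, 0], "fingers": 1},
    {"delta_pos": [0, 0, 0], "turn": [0, 0, 0], "fingers": 1},
    {"delta_pos": [0, 0, 0], "turn": [0, 0, 0], "fingers": 1},
  ],
)

```text
clock: 3.7
position: [0.4333, -0.0597, 0.0156]
ee_rot: [-0.045, 0.999, 0.0, -0.0]
ft_force: [-0.0, -0.5, -0.4]
grip_width: -0.002
grasp_force: 0.0
```

```bash
python3 - <<'E'
from h import *
c=wrist("w3"); W=wworld(c); d=c["range_z"]
for v in range(240,420,15): print(v,W[v,322].round(3),d[v,322].round(3))
E
```

```text
240 [ 0.401 -0.063  0.018] 0.16
255 [ 0.405 -0.063  0.028] 0.152
270 [ 0.412 -0.062  0.027] 0.155
285 [ 0.419 -0.061  0.027] 0.157
300 [ 0.425 -0.061  0.029] 0.158
315 [ 0.424 -0.061  0.043] 0.144
330 [ 0.423 -0.061  0.056] 0.132
345 [ 0.424 -0.061  0.065] 0.123
360 [ 0.429 -0.061  0.066] 0.124
375 [ 0.437 -0.06   0.065] 0.128
390 [ 0.444 -0.059  0.065] 0.129
405 [ 0.514 -0.052 -0.   ] 0.214
```

View pics/w3.png

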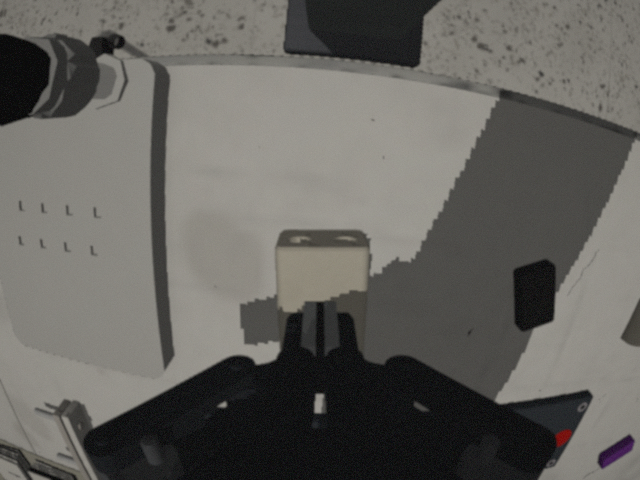

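The shut fingers overlap the block top in the image without any force. I lift 60 mm and measure where the fingertips really are.

Converted, -0.06 m is -0.075, -0.02 m is -0.025.

Emit:
move_arm(
  plan=[
    {"delta_pos": [0, 0, -0.025], "turn": [0, 0, 0], "fingers": 1},
    {"delta_pos": [0, 0, -0.075], "turn": [0, 0, 0], "fingers": 1},
    {"delta_pos": [0, 0, -0.075], "turn": [0, 0, 0], "fingers": 1},
    {"delta_pos": [0, 0, -0.075], "turn": [0, 0, 0], "fingers": 1},
  ],
)

```text
clock: 4.25
position: [0.4332, -0.0596, 0.0754]
ee_rot: [-0.045, 0.999, 0.0, 0.0]
ft_force: [-0.5, 0.3, -1.1]
grip_width: -0.003
grasp_force: 0.0
```

```bash
python3 - <<'E'
from h import *
now(); c=wrist("w4"); W=wworld(c); ok=c["range_z"]>0
b=blob((W[...,2]>.014)&(W[...,2]<.035)&ok,322,240,50); print("bore",b.sum(),rect(W[b][:,:2]))
for u in (312,322,332):
  for v in range(290,345,6): print(u,v,W[v,u].round(3))
c1=pickle.load(open("w1.pkl","rb")); W1=wworld(c1)
for u,v in((213,320),(213,330),(213,345),(430,320),(430,330),(430,345)): print("open",W1[v,u].round(3))
E
```

```text
t 4.25 p [ 0.4332 -0.0596  0.0754] yaw 95.12 tilt [0.     0.0004] w -0.3 gf 0.0 F [-0.5  0.3 -1.1] q [-0.54  0.05  0.59  2.13 -0.03  0.97  1.73]
bore 5524 [426.  -60.8  49.4  40.3   4.8]
312 290 [ 0.45  -0.064  0.027]
312 296 [ 0.454 -0.064  0.028]
312 302 [ 0.424 -0.065  0.093]
312 308 [ 0.424 -0.065  0.097]
312 314 [ 0.424 -0.065  0.103]
312 320 [ 0.424 -0.065  0.106]
312 326 [ 0.423 -0.065  0.113]
312 332 [ 0.423 -0.065  0.117]
312 338 [ 0.423 -0.065  0.121]
312 344 [ 0.424 -0.064  0.124]
322 290 [ 0.45  -0.058  0.026]
322 296 [ 0.453 -0.058  0.028]
322 302 [ 0.424 -0.061  0.093]
322 308 [ 0.423 -0.061  0.098]
322 314 [ 0.424 -0.061  0.103]
322 320 [ 0.424 -0.061  0.107]
322 326 [ 0.423 -0.061  0.112]
322 332 [ 0.423 -0.061  0.117]
322 338 [ 0.423 -0.061  0.12 ]
322 344 [ 0.424 -0.061  0.123]
332 290 [ 0.448 -0.052  0.029]
332 296 [ 0.453 -0.052  0.028]
332 302 [ 0.423 -0.057  0.093]
332 308 [ 0.423 -0.057  0.097]
332 314 [ 0.424 -0.057  0.102]
332 320 [ 0.423 -0.057  0.107]
332 326 [ 0.423 -0.057  0.113]
332 332 [ 0.424 -0.057  0.115]
332 338 [ 0.422 -0.058  0.121]
332 344 [ 0.423 -0.058  0.124]
open [ 0.427 -0.097  0.23 ]
open [ 0.431 -0.096  0.233]
open [ 0.436 -0.095  0.236]
open [ 0.417 -0.012  0.234]
open [ 0.42  -0.011  0.236]
open [ 0.425 -0.011  0.239]
```

View pics/w4.png

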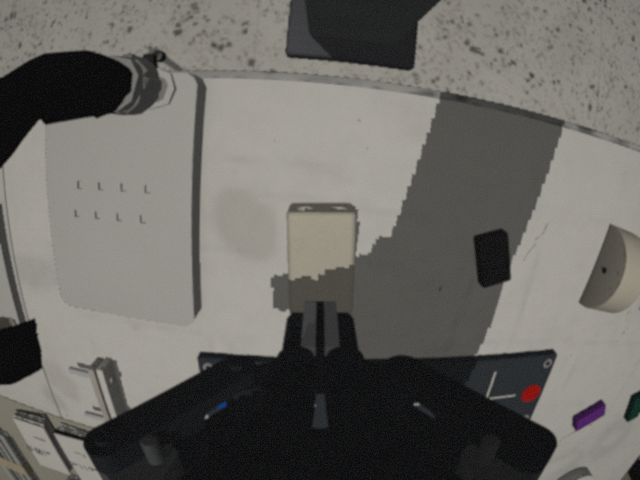

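By camera the shut tips stand 17 mm *behind* the reported TCP, and 30 mm behind when open, so everything sits about 28 mm higher than stated. That explains the miss. The same picture gives the camera's lateral bias of about 1.3 mm. I go lower and watch the force.

Converted, 0.085 m is 0.1063, 0.08 m is 0.1.

Emit:
move_arm(
  force=40,
  plan=[
    {"delta_pos": [0, 0, 0], "turn": [0, 0, 0], "fingers": 0.1},
    {"delta_pos": [0, 0, 0], "turn": [0, 0, 0], "fingers": 0.1},
    {"delta_pos": [0, 0, 0], "turn": [0, 0, 0], "fingers": 0.1},
    {"delta_pos": [0, 0, 0], "turn": [0, 0, 0], "fingers": 0.1},
    {"delta_pos": [0, 0.0013, 0.0375], "turn": [0, 0, 0], "fingers": 0.1},
    {"delta_pos": [0, 0.0013, 0.0625], "turn": [0, 0, 0], "fingers": 0.1},
    {"delta_pos": [0, 0.0013, 0.0813], "turn": [0, 0, 0], "fingers": 0.1},
    {"delta_pos": [0, 0.0013, 0.0938], "turn": [0, 0, 0], "fingers": 0.1},
    {"delta_pos": [0, 0.0013, 0.1], "turn": [0, 0, 0], "fingers": 0.1},
    {"delta_pos": [0, 0.0013, 0.1063], "turn": [0, 0, 0], "fingers": 0.1},
    {"delta_pos": [0, 0.0013, 0.1063], "turn": [0, 0, 0], "fingers": 0.1},
  ],
)

```text
clock: 5.68
position: [0.4333, -0.0588, -0.0093]
ee_rot: [-0.045, 0.999, 0.0, 0.0]
ft_force: [0.2, -0.4, 0.1]
grip_width: 0.899
grasp_force: 0.0
```

Emit:
move_arm(
  force=40,
  plan=[
    {"delta_pos": [0, 0, 0], "turn": [0, 0, 0], "fingers": 1},
    {"delta_pos": [0, 0, 0], "turn": [0, 0, 0], "fingers": 1},
    {"delta_pos": [0, 0, 0], "turn": [0, 0, 0], "fingers": 1},
    {"delta_pos": [0, 0, 0], "turn": [0, 0, 0], "fingers": 1},
    {"delta_pos": [0, 0, 0], "turn": [0, 0, 0], "fingers": 1},
    {"delta_pos": [0, 0, 0], "turn": [0, 0, 0], "fingers": 1},
    {"delta_pos": [0, 0, 0], "turn": [0, 0, 0], "fingers": 1},
  ],
)

```text
clock: 6.55
position: [0.4336, -0.0587, -0.0089]
ee_rot: [-0.045, 0.999, 0.0, 0.0]
ft_force: [-2.1, 0.2, 5.1]
grip_width: 0.462
grasp_force: 40.8
```

Gripped at 39 mm with 40 N. I lift and work out the move to the middle cross. The corrected top and wrist measurements agree on (0.557, 0.008).

Converted, -0.06 m is -0.075, -0.02 m is -0.025.

Emit:
move_arm(
  plan=[
    {"delta_pos": [0, 0, -0.025], "turn": [0, 0, 0], "fingers": 1},
    {"delta_pos": [0, 0, -0.075], "turn": [0, 0, 0], "fingers": 1},
    {"delta_pos": [0, 0, -0.075], "turn": [0, 0, 0], "fingers": 1},
  ],
)

```text
clock: 6.92
position: [0.4352, -0.0586, 0.0529]
ee_rot: [-0.045, 0.999, 0.001, 0.002]
ft_force: [-0.4, -0.5, -2.2]
grip_width: 0.461
grasp_force: 40.9
```

```bash
python3 - <<'E'
from h import *
now(); go(.557,.008,.05,3.1)
c=wrist("w5"); W=wworld(c)
E
```

```text
t 6.92 p [ 0.4352 -0.0586  0.0529] yaw 95.12 tilt [0.0047 0.0013] w 39.1 gf 40.9 F [-0.4 -0.5 -2.2] q [-0.55  0.09  0.61  2.15 -0.07  0.91  1.76]
go d [-0.1273  0.0554  0.0035] turn [0.005 0.003 1.606] rows 8.6
go d [-0.1273  0.0554  0.0035] turn [-0.003  0.005 -1.536] rows 8.2
```

Converted, -0.129 m is -0.1613, 0.0555 m is 0.0694, 1.606 rad is 0.2556.

Emit:
move_arm(
  plan=[
    {"delta_pos": [-0.05, 0.0188, 0], "turn": [0, 0, 0.0286], "fingers": 1},
    {"delta_pos": [-0.1, 0.0438, 0], "turn": [0, 0, 0.0573], "fingers": 1},
    {"delta_pos": [-0.1375, 0.0563, 0], "turn": [0, 0, 0.0859], "fingers": 1},
    {"delta_pos": [-0.1613, 0.0694, 0], "turn": [0, 0, 0.1146], "fingers": 1},
    {"delta_pos": [-0.1613, 0.0694, 0], "turn": [0, 0, 0.1432], "fingers": 1},
    {"delta_pos": [-0.1613, 0.0694, 0], "turn": [0, 0, 0.1719], "fingers": 1},
    {"delta_pos": [-0.1613, 0.0694, 0], "turn": [0, 0, 0.2005], "fingers": 1},
    {"delta_pos": [-0.1613, 0.0694, 0], "turn": [0, 0, 0.2292], "fingers": 1},
    {"delta_pos": [-0.1613, 0.0694, 0], "turn": [0, 0, 0.2556], "fingers": 1},
    {"delta_pos": [-0.1613, 0.0694, 0], "turn": [0, 0, 0.2556], "fingers": 1},
    {"delta_pos": [-0.1613, 0.0694, 0], "turn": [0, 0, 0.2556], "fingers": 1},
  ],
)

```text
clock: 8.35
position: [0.5564, 0.008, 0.05]
ee_rot: [0.686, 0.727, -0.0, -0.0]
ft_force: [0.6, 0.4, -0.9]
grip_width: 0.46
grasp_force: 40.7
```

```bash
python3 - <<'E'
from h import *
now(); go(.557,.008,.05,3.1)
c=wrist("w6")
E
```

```text
t 8.35 p [0.5564 0.008  0.05  ] yaw 3.31 tilt [-0.001  -0.0004] w 39.1 gf 40.7 F [ 0.6  0.4 -0.9] q [-0.77  0.45  0.83  1.86 -0.39  1.    0.28]
go d [-0.      0.0006 -0.    ] turn [-0.001  0.     0.004] rows 0.0
go d [-0.      0.0006 -0.    ] turn [-1.000e-03 -2.000e-03 -3.138e+00] rows 16.8
```

View pics/w6.png

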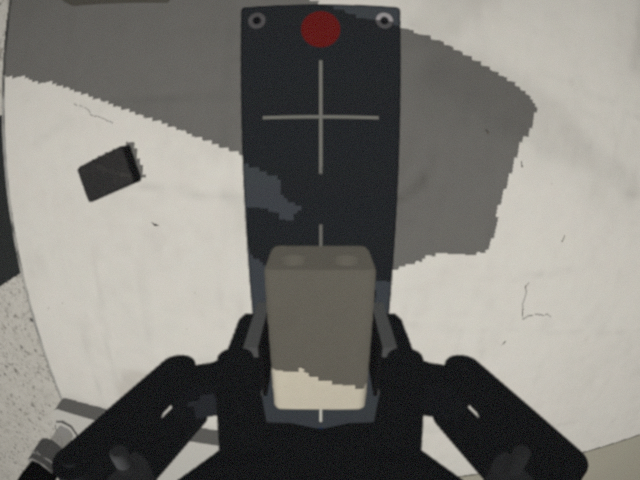

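The block is held square to the plate. The red cross is at (320,117), and the block's top face has corners (267,268), (375,268), (272,408) and (367,408).

```bash
python3 - <<'E'
from h import *
c=pickle.load(open("w6.pkl","rb")); W=wworld(c); ok=c["range_z"]>0
b=(W[...,2]>.075)&(W[...,2]<.095)&ok; b[:262]=0;b[415:]=0;b[:,:282]=0;b[:,360:]=0
print(np.median(W[b][:,2]))
bias=np.array([.0014,.0012,0])
X=wp(c,320.2,117.2,.01)+bias; print("redX",X.round(4))
print("mid from red",(X[:2]-.088*np.array([-np.sin(np.radians(3.1)),np.cos(np.radians(3.1))])).round(4))
for v in(268,408): print((wp(c,320,v,.0869)+bias).round(4))
# line ends for plate yaw
a,b2=wp(c,320.5,62,.01),wp(c,320,172,.01); print(np.degrees(np.arctan2(-(a-b2)[0],(a-b2)[1])))
hsv=cv2.cvtColor(c["color"],cv2.COLOR_RGB2HSV); m=(hsv[...,1]>140)&((hsv[...,0]<8)|(hsv[...,0]>172)); m[80:]=0; q=np.argwhere(m).mean(0); R=wp(c,q[1],q[0],.01)+bias; print("red",q,R, np.degrees(np.arctan2(-(R-X)[0],(R-X)[1])))
E
```

```text
0.08613175253535148
redX [0.5546 0.0936 0.01  ]
mid from red [0.5593 0.0057]
[0.5574 0.0425 0.0869]
[ 0.5612 -0.0227  0.0869]
3.0787077435788675
red [ 28.77281022 320.20985401] [0.55184367 0.14085739 0.01      ] 3.3215606915630898
```

```bash
python3 - <<'E'
from h import *
for n in("w1","w4","w6"):
    c=pickle.load(open(n+".pkl","rb")); T=c["T"]@np.linalg.inv(c["tool_from_camera"]); print(n,c["tool_from_camera"].round(4)[:3].tolist()); print(T[:3,3].round(4),np.degrees(np.arctan2(T[1,1],T[0,1])).round(2))
    L=np.linalg.inv(T)
    f=lambda p:(L[:3,:3]@p+L[:3,3]).round(4)
    if n=="w4": print("finger tool", f(wworld(c)[302,320]),f(wworld(c)[338,320]))
    if n=="w6": print("block tool",[f(wp(c,u,v,.0869)) for u,v in((267,268),(375,268),(272,408),(367,408))]); print([f(wworld(c)[v,320]) for v in(275,340,400)]); print([f(wworld(c)[v,u]) for v in(320,360) for u in(275,368)])
now()
E
```

```text
w1 [[0.0003, -0.9456, -0.3252, 0.0824], [1.0, 0.0003, 0.0, -0.0014], [0.0001, -0.3252, 0.9456, -0.1546]]
[ 0.4303 -0.052   0.2005] 95.8
w4 [[0.0003, -0.9456, -0.3252, 0.0824], [1.0, 0.0003, 0.0, -0.0014], [0.0001, -0.3252, 0.9456, -0.1546]]
[ 0.4332 -0.0596  0.0754] 95.12
finger tool [ 0.0099 -0.0012 -0.0176] [ 0.0095 -0.0013 -0.0442]
w6 [[0.0003, -0.946, -0.3241, 0.0822], [1.0, -0.0001, 0.0012, 0.0012], [-0.0012, -0.3241, 0.946, -0.1546]]
[0.5564 0.008  0.05  ] 3.31
block tool [array([ 0.0332, -0.0168, -0.0369]), array([ 0.0332,  0.0205, -0.037 ]), array([-0.0326, -0.0191, -0.0369]), array([-0.0326,  0.0217, -0.0369])]
[array([ 0.0302,  0.0015, -0.0359]), array([ 0.0034,  0.0015, -0.0364]), array([-0.0284,  0.0015, -0.0357])]
[array([ 0.0121, -0.0151, -0.0363]), array([ 0.0117,  0.0193, -0.0356]), array([-0.0068, -0.0163, -0.0358]), array([-0.0086,  0.0208, -0.0335])]
t 8.4 p [0.5566 0.008  0.0502] yaw 3.27 tilt [-0.0006 -0.0002] w 39.0 gf 40.7 F [ 0.3  0.1 -0.6] q [-0.77  0.45  0.83  1.86 -0.39  1.    0.27]
```

The reported `tool_from_camera` varies by a few mm between calls, but the rigid reference, column 320 = jaw centre, holds. I place the block about 2 mm farther from red, release, then check it against the cross arms that stick out.

Converted, 0.0485 m is 0.0606, 0.048 m is 0.06, 0.002 rad is 0.0003.

Emit:
move_arm(
  plan=[
    {"delta_pos": [-0.0025, 0, 0.025], "turn": [0, 0, 0.0003], "fingers": 1},
    {"delta_pos": [-0.0025, 0, 0.045], "turn": [0, 0, 0.0003], "fingers": 1},
    {"delta_pos": [-0.0025, 0, 0.0538], "turn": [0, 0, 0.0003], "fingers": 1},
    {"delta_pos": [-0.0025, 0, 0.0575], "turn": [0, 0, 0.0003], "fingers": 1},
    {"delta_pos": [-0.0025, 0, 0.06], "turn": [0, 0, 0.0003], "fingers": 1},
    {"delta_pos": [-0.0025, 0, 0.0606], "turn": [0, 0, 0.0003], "fingers": 1},
    {"delta_pos": [-0.0025, 0, 0.0606], "turn": [0, 0, 0.0003], "fingers": 1},
  ],
)

```text
clock: 9.28
position: [0.5571, 0.0061, 0.0025]
ee_rot: [0.688, 0.725, 0.0, 0.0]
ft_force: [0.0, -0.5, -0.4]
grip_width: 0.461
grasp_force: 40.8
```

Converted, -0.15 m is -0.1875, -0.12 m is -0.15.

Emit:
move_arm(
  plan=[
    {"delta_pos": [0, 0, 0], "turn": [0, 0, 0], "fingers": 0.2},
    {"delta_pos": [0, 0, 0], "turn": [0, 0, 0], "fingers": 0.2},
    {"delta_pos": [0, 0, 0], "turn": [0, 0, 0], "fingers": 0.2},
    {"delta_pos": [0, 0, -0.025], "turn": [0, 0, 0], "fingers": 0.2},
    {"delta_pos": [0, 0, -0.075], "turn": [0, 0, 0], "fingers": 0.1},
    {"delta_pos": [-0.05, 0, -0.15], "turn": [0, 0, 0], "fingers": 0.1},
    {"delta_pos": [-0.1, 0, -0.1875], "turn": [0, 0, 0], "fingers": 0.1},
    {"delta_pos": [-0.1, 0, -0.1875], "turn": [0, 0, 0], "fingers": 0.1},
    {"delta_pos": [-0.1, 0, -0.1875], "turn": [0, 0, 0], "fingers": 0.1},
  ],
)

```text
clock: 10.4
position: [0.561, -0.0734, 0.1527]
ee_rot: [0.689, 0.725, 0.0, -0.0]
ft_force: [-0.1, 1.1, -0.3]
grip_width: 0.898
grasp_force: 0.0
```

```bash
python3 - <<'E'
from h import *
now(); c=wrist("w7"); W=wworld(c)
I=c["color"][:,:,::-1][60:390,200:440]; cv2.imwrite("pics/w7c.png",cv2.resize(I,None,fx=1.8,fy=1.8,interpolation=cv2.INTER_CUBIC))
E
```

```text
t 10.4 p [ 0.561  -0.0734  0.1527] yaw 2.97 tilt [0.0005 0.0009] w 76.3 gf 0.0 F [-0.1  1.1 -0.3] q [-0.71  0.34  0.92  1.75 -0.29  1.2   0.35]
```

View pics/w7c.png

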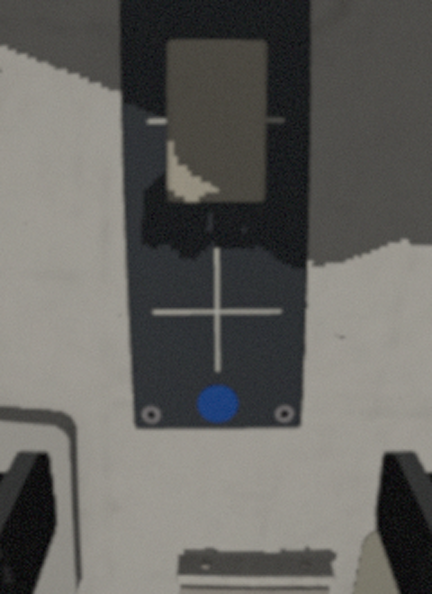

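The block sits square on the middle cross. The cross arms are at crop row 120.5, the block ends at rows 39 and 202, and the blue cross at (217,312).

```bash
python3 - <<'E'
from h import *
c=pickle.load(open("w7.pkl","rb")); T=c["T"]@np.linalg.inv(c["tool_from_camera"]); L=np.linalg.inv(T)
def f(x,y,z): p=wp(c,200+(x+.5)/1.8-.5,60+(y+.5)/1.8-.5,z); return (L[:3,:3]@p+L[:3,3])*1000
G=cv2.cvtColor(c["color"],cv2.COLOR_RGB2GRAY).astype(int)
print("col320 profile",[(v,G[v,312:328].mean().round(0)) for v in list(range(76,88))+list(range(166,178))])
a,b=f(216,39,.038),f(216,202,.038); print("block ends",a.round(1),b.round(1),((a+b)/2).round(1))
print("midX",f(157,121,.01).round(1),f(276,120.5,.01).round(1),"blueX",f(217,312,.01).round(1),"blue",f(217,404,.01).round(1))
print("sides",f(167,120,.038).round(1),f(267,120,.038).round(1),f(147,120,.01).round(1),f(285,120,.01).round(1))
W=wworld(c); m=(W[...,2]>.03)&(W[...,2]<.046)&(c["range_z"]>0); m[:75]=0;m[180:]=0;m[:,:280]=0;m[:,360:]=0; P=(W[m]-T[:3,3])@T[:3,:3]*1000; print("range rect",rect(P[:,:2]/1000),np.median(W[m][:,2]))
E
```

```text
col320 profile [(76, np.float64(26.0)), (77, np.float64(27.0)), (78, np.float64(28.0)), (79, np.float64(28.0)), (80, np.float64(28.0)), (81, np.float64(43.0)), (82, np.float64(64.0)), (83, np.float64(70.0)), (84, np.float64(71.0)), (85, np.float64(71.0)), (86, np.float64(72.0)), (87, np.float64(71.0)), (166, np.float64(101.0)), (167, np.float64(88.0)), (168, np.float64(77.0)), (169, np.float64(72.0)), (170, np.float64(69.0)), (171, np.float64(61.0)), (172, np.float64(45.0)), (173, np.float64(29.0)), (174, np.float64(27.0)), (175, np.float64(27.0)), (176, np.float64(27.0)), (177, np.float64(27.0))]
block ends [111.4   1.6 114.8] [ 45.4   1.6 114.7] [ 78.4   1.6 114.7]
midX [ 78.1 -24.2 142.7] [ 78.3  27.9 142.7] blueX [ -9.8   2.1 142.7] blue [-56.9   2.2 142.6]
sides [ 78.8 -17.8 114.7] [ 78.8  21.8 114.7] [ 78.6 -28.6 142.7] [ 78.6  31.9 142.7]
range rect [78.7  1.6 65.7 40.4  0.3] 0.03727765903734259
```

The block is on its cross to within 0.4 mm, and the measured cross spacing of 88.0 mm checks out. Next is the former.

```bash
python3 - <<'E'
from h import *
go(.4275,.183,.14,81.4)
E
```

```text
go d [ 0.2625 -0.1196  0.0123] turn [-0.000e+00 -1.000e-03 -1.368e+00] rows 7.3
go d [ 0.2625 -0.1196  0.0123] turn [-1.000e-03  0.000e+00  1.774e+00] rows 9.5
```

Converted, 0.262 m is 0.3275, -0.12 m is -0.15, -1.368 rad is -0.2177.

Emit:
move_arm(
  plan=[
    {"delta_pos": [0.3275, -0.15, 0.015], "turn": [0, 0, -0.2177], "fingers": 0.25},
    {"delta_pos": [0.3275, -0.15, 0.015], "turn": [0, 0, -0.2177], "fingers": 0.25},
    {"delta_pos": [0.3275, -0.15, 0.015], "turn": [0, 0, -0.2177], "fingers": 0.25},
    {"delta_pos": [0.3275, -0.15, 0.015], "turn": [0, 0, -0.2177], "fingers": 0.25},
    {"delta_pos": [0.3275, -0.15, 0.015], "turn": [0, 0, -0.2177], "fingers": 0.25},
    {"delta_pos": [0.3275, -0.15, 0.015], "turn": [0, 0, -0.2177], "fingers": 0.25},
    {"delta_pos": [0.3275, -0.15, 0.015], "turn": [0, 0, -0.2177], "fingers": 0.25},
    {"delta_pos": [0.3275, -0.15, 0.015], "turn": [0, 0, -0.2177], "fingers": 0.25},
    {"delta_pos": [0.3275, -0.15, 0.015], "turn": [0, 0, -0.2177], "fingers": 0.25},
    {"delta_pos": [0.3275, -0.15, 0.015], "turn": [0, 0, -0.2177], "fingers": 0.25},
    {"delta_pos": [0.3275, -0.15, 0.015], "turn": [0, 0, -0.2177], "fingers": 0.25},
  ],
)

```text
clock: 11.82
position: [0.4275, 0.1817, 0.1401]
ee_rot: [0.076, 0.997, -0.0, -0.0]
ft_force: [-0.4, -0.8, 0.1]
grip_width: 0.751
grasp_force: 0.0
```

```bash
cat >> h.py <<'E'
def tool(c):
    """world image of the wrist picture in tool mm, with jaw plane (col cx) set to y=0"""
    W=wworld(c); T=c["T"]@np.linalg.inv(c["tool_from_camera"]); P=(W-T[:3,3])@T[:3,:3]*1000
    P[...,1]-=c["tool_from_camera"][1,3]*1000; return W,P
E
python3 - <<'E'
from h import *
now(); c=wrist("w8"); W,P=tool(c); print(c["tool_from_camera"][:,3].round(4)); m=(W[...,2]>.008)&(W[...,2]<.045)&(c["range_z"]>0); m[:,:240]=0;m[:,400:]=0;m[420:]=0
_,l,s,_=cv2.connectedComponentsWithStats(m.astype(np.uint8)); 
for i in range(1,len(s)):
    if s[i][4]>300: print(s[i],rect(P[l==i][:,:2]/1000),W[l==i][:,2].max().round(3),W[l==i].mean(0).round(3))
E
```

```text
t 11.82 p [0.4275 0.1817 0.1401] yaw 81.33 tilt [-0.0002 -0.0001] w 63.8 gf 0.0 F [-0.4 -0.8  0.1] q [-1.16  0.02  0.68  2.   -0.01  1.13  0.94]
[ 0.0821 -0.001  -0.1546  1.    ]
[ 299  183   47   86 3924] [ 0.3  2.  68.  34.5 -0.5] 0.038 [0.422 0.183 0.03 ]
[ 240  316   81   82 4891] [-133.4  -48.6   85.7   85.4   78.4] 0.012 [0.552 0.121 0.01 ]
```

Converted, 0.147 m is 0.1838, 0.14 m is 0.175.

Emit:
move_arm(
  force=40,
  plan=[
    {"delta_pos": [0, 0.0025, 0.0625], "turn": [0, 0, 0], "fingers": 0.25},
    {"delta_pos": [0, 0.0025, 0.1188], "turn": [0, 0, 0], "fingers": 0.25},
    {"delta_pos": [0, 0.0025, 0.1563], "turn": [0, 0, 0], "fingers": 0.25},
    {"delta_pos": [0, 0.0025, 0.175], "turn": [0, 0, 0], "fingers": 0.25},
    {"delta_pos": [0, 0.0025, 0.1838], "turn": [0, 0, 0], "fingers": 0.25},
    {"delta_pos": [0, 0.0025, 0.1838], "turn": [0, 0, 0], "fingers": 0.25},
    {"delta_pos": [0, 0.0025, 0.1838], "turn": [0, 0, 0], "fingers": 1},
    {"delta_pos": [0, 0.0025, 0.1838], "turn": [0, 0, 0], "fingers": 1},
    {"delta_pos": [0, 0.0025, 0.1838], "turn": [0, 0, 0], "fingers": 1},
    {"delta_pos": [0, 0.0025, 0.1838], "turn": [0, 0, 0], "fingers": 1},
    {"delta_pos": [0, 0.0025, 0.1838], "turn": [0, 0, 0], "fingers": 1},
    {"delta_pos": [0, 0.0025, 0.1838], "turn": [0, 0, 0], "fingers": 1},
  ],
)

```text
clock: 13.38
position: [0.4286, 0.1841, -0.0059]
ee_rot: [0.075, 0.997, 0.001, 0.0]
ft_force: [-1.2, -0.6, 5.4]
grip_width: 0.392
grasp_force: 40.0
```

Converted, -0.07 m is -0.0875, -0.02 m is -0.025.

Emit:
move_arm(
  plan=[
    {"delta_pos": [0, 0, -0.025], "turn": [0, 0, 0], "fingers": 1},
    {"delta_pos": [0, 0, -0.0875], "turn": [0, 0, 0], "fingers": 1},
    {"delta_pos": [0, 0, -0.0875], "turn": [0, 0, 0], "fingers": 1},
    {"delta_pos": [0, 0, -0.0875], "turn": [0, 0, 0], "fingers": 1},
    {"delta_pos": [0, 0, -0.0875], "turn": [0, 0, 0], "fingers": 1},
  ],
)

```text
clock: 14.0
position: [0.4272, 0.1832, 0.0623]
ee_rot: [0.075, 0.997, -0.001, -0.001]
ft_force: [-0.0, 0.2, -1.5]
grip_width: 0.392
grasp_force: 40.2
```

```bash
python3 - <<'E'
from h import *
now(); go(.5522,.0934,.062,3.1)
E
```

```text
t 14.0 p [0.4272 0.1832 0.0623] yaw 81.36 tilt [-0.0014 -0.001 ] w 33.3 gf 40.2 F [-0.   0.2 -1.5] q [-1.15  0.16  0.7   2.08 -0.12  0.95  1.03]
go d [-0.137  -0.07    0.0002] turn [-0.002 -0.     1.366] rows 7.3
go d [-0.137  -0.07    0.0002] turn [ 0.    -0.002 -1.776] rows 9.5
```

Converted, -0.137 m is -0.1713, -0.12 m is -0.15, 1.366 rad is 0.2174.

Emit:
move_arm(
  plan=[
    {"delta_pos": [-0.05, -0.025, 0], "turn": [0, 0, 0.0286], "fingers": 1},
    {"delta_pos": [-0.1, -0.05, 0], "turn": [0, 0, 0.0573], "fingers": 1},
    {"delta_pos": [-0.15, -0.075, 0], "turn": [0, 0, 0.0859], "fingers": 1},
    {"delta_pos": [-0.1713, -0.0875, 0], "turn": [0, 0, 0.1146], "fingers": 1},
    {"delta_pos": [-0.1713, -0.0875, 0], "turn": [0, 0, 0.1432], "fingers": 1},
    {"delta_pos": [-0.1713, -0.0875, 0], "turn": [0, 0, 0.1719], "fingers": 1},
    {"delta_pos": [-0.1713, -0.0875, 0], "turn": [0, 0, 0.2005], "fingers": 1},
    {"delta_pos": [-0.1713, -0.0875, 0], "turn": [0, 0, 0.2174], "fingers": 1},
    {"delta_pos": [-0.1713, -0.0875, 0], "turn": [0, 0, 0.2174], "fingers": 1},
    {"delta_pos": [-0.1713, -0.0875, 0], "turn": [0, 0, 0.2174], "fingers": 1},
  ],
)

```text
clock: 15.25
position: [0.5526, 0.0936, 0.0627]
ee_rot: [0.687, 0.727, -0.0, -0.0]
ft_force: [0.5, -0.2, -0.5]
grip_width: 0.392
grasp_force: 40.1
```

```bash
python3 - <<'E'
from h import *
now(); go(.5522,.0934,.0045,3.1); c=wrist("w9"); print(c["tool_from_camera"][:,3].round(4))
I=c["color"][:,:,::-1][60:460,200:440]; cv2.imwrite("pics/w9c.png",cv2.resize(I,None,fx=1.5,fy=1.5,interpolation=cv2.INTER_CUBIC))
E
```

```text
t 15.25 p [0.5526 0.0936 0.0627] yaw 3.23 tilt [-0.0007 -0.0006] w 33.3 gf 40.1 F [ 0.5 -0.2 -0.5] q [-1.03  0.5   0.98  1.85 -0.48  1.05  0.19]
go d [-0.0001 -0.0004  0.0582] turn [-0.001  0.001  0.002] rows 0.9
go d [-0.0001 -0.0004  0.0582] turn [-1.000e-03 -1.000e-03 -3.139e+00] rows 16.8
[ 0.0822  0.0012 -0.1546  1.    ]
```

View pics/w9c.png

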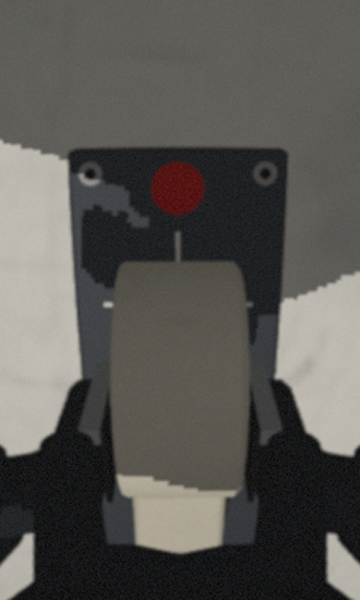

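The former is held with its near end at crop row 262. The red cross arms show at row 304 on both sides, and the red disc is at (178,188).

```bash
python3 - <<'E'
from h import *
c=pickle.load(open("w9.pkl","rb")); T=c["T"]@np.linalg.inv(c["tool_from_camera"]); L=np.linalg.inv(T)
def f(x,y,z): p=wp(c,200+(x+.5)/1.5-.5,60+(y+.5)/1.5-.5,z); q=(L[:3,:3]@p+L[:3,3])*1000; q[1]-=c["tool_from_camera"][1,3]*1000; return q.round(1)
print("cross",f(108,304,.01),f(249,304,.01),"disc",f(178,188,.01)," end",f(178,262,.069),f(178,262,.075))
W,P=tool(c)
for v in range(232,246,2): print(v,P[v,319].round(1),W[v,319,2].round(4))
G=cv2.cvtColor(c["color"],cv2.COLOR_RGB2GRAY); print(G[262-30:262-12+10,319])
E
```

```text
cross [ -0.5 -28.6  52.7] [-0.5 28.1 52.7] disc [46.4 -0.4 52.7]  end [35.7 -0.3 -6.3] [ 37.6  -0.3 -12.3]
232 [18.8 -0.2 52.6] 0.0101
234 [17.4 -0.2 53.1] 0.0096
236 [35.2 -0.1 -6.8] 0.0695
238 [35.3 -0.1 -9.7] 0.0724
240 [ 35.5  -0.1 -13.1] 0.0758
242 [ 34.8  -0.1 -13.4] 0.0761
244 [ 34.7  -0.1 -15.6] 0.0783
[83 85 82 78 77 79 82 76 76 82 80 78 81 80 81 82 82 79 82 81 84 82 84 80
 84 88 83 85]
```

Centre and cross agree within 0.2 mm, so I lower straight down and release.

Converted, 0.058 m is 0.0725, 0.057 m is 0.0713, 0.001 rad is 0.0002.

Emit:
move_arm(
  plan=[
    {"delta_pos": [0, 0, 0.0313], "turn": [0, 0, 0.0002], "fingers": 1},
    {"delta_pos": [0, 0, 0.0538], "turn": [0, 0, 0.0002], "fingers": 1},
    {"delta_pos": [0, 0, 0.0638], "turn": [0, 0, 0.0002], "fingers": 1},
    {"delta_pos": [0, 0, 0.0688], "turn": [0, 0, 0.0002], "fingers": 1},
    {"delta_pos": [0, 0, 0.0713], "turn": [0, 0, 0.0002], "fingers": 1},
    {"delta_pos": [0, 0, 0.0725], "turn": [0, 0, 0.0002], "fingers": 1},
    {"delta_pos": [0, 0, 0.0725], "turn": [0, 0, 0.0002], "fingers": 1},
  ],
)

```text
clock: 16.18
position: [0.553, 0.0938, 0.0054]
ee_rot: [0.688, 0.726, 0.0, 0.0]
ft_force: [0.8, 0.4, 0.0]
grip_width: 0.395
grasp_force: 40.1
```

Converted, -0.14 m is -0.175, -0.11 m is -0.1375.

Emit:
move_arm(
  plan=[
    {"delta_pos": [0, 0, 0], "turn": [0, 0, 0], "fingers": 0.3},
    {"delta_pos": [0, 0, 0], "turn": [0, 0, 0], "fingers": 0.3},
    {"delta_pos": [0, 0, 0], "turn": [0, 0, 0], "fingers": 0.3},
    {"delta_pos": [0, 0, -0.025], "turn": [0, 0, 0], "fingers": 0.3},
    {"delta_pos": [0, 0, -0.075], "turn": [0, 0, 0], "fingers": 0.3},
    {"delta_pos": [-0.05, 0, -0.1375], "turn": [0, 0, 0], "fingers": 0.3},
    {"delta_pos": [-0.1, 0, -0.175], "turn": [0, 0, 0], "fingers": 0.3},
    {"delta_pos": [-0.1, 0, -0.175], "turn": [0, 0, 0], "fingers": 0.3},
    {"delta_pos": [-0.1, 0, -0.175], "turn": [0, 0, 0], "fingers": 0.3},
  ],
)

```text
clock: 17.3
position: [0.557, 0.0145, 0.1455]
ee_rot: [0.688, 0.726, 0.0, -0.0]
ft_force: [0.5, 1.2, -0.6]
grip_width: 0.699
grasp_force: 0.0
```

```bash
python3 - <<'E'
from h import *
now(); c=wrist("w10")
I=c["color"][:,:,::-1][40:440,180:460]; cv2.imwrite("pics/w10c.png",cv2.resize(I,None,fx=1.5,fy=1.5,interpolation=cv2.INTER_CUBIC))
W,P=tool(c); ok=c["range_z"]>0
m=(W[...,2]>.018)&(W[...,2]<.055)&ok; m[:,:250]=0;m[:,390:]=0;m[330:]=0
_,l,s,_=cv2.connectedComponentsWithStats(m.astype(np.uint8)); 
for i in range(1,len(s)):
    if s[i][4]>300: print(s[i],rect(P[l==i][:,:2]/1000),np.percentile(W[l==i][:,2],98).round(4),W[l==i].mean(0).round(3))
E
```

```text
t 17.3 p [0.557  0.0145 0.1455] yaw 3.04 tilt [0.0002 0.0011] w 59.4 gf 0.0 F [ 0.5  1.2 -0.6] q [-0.98  0.39  1.08  1.78 -0.37  1.2   0.26]
[ 295   79   50   94 4535] [79.1  0.3 71.  34.  -0.7] 0.0471 [0.554 0.094 0.041]
[ 292  198   55   89 4608] [-9.3 -0.2 66.7 40.4  0.1] 0.0387 [0.559 0.009 0.037]
```

View pics/w10c.png

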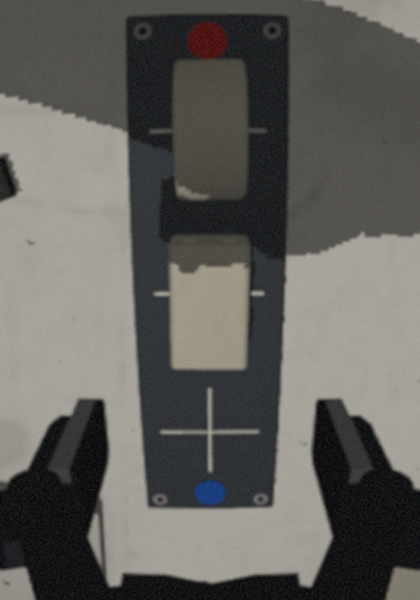

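Both parts are in place, 88.4 mm apart, upright and square. Next is the green block.

```bash
python3 - <<'E'
from h import *
go(.597,.336,.11,108)
E
```

```text
go d [0.3183 0.0575 0.0352] turn [ 0.000e+00 -1.000e-03 -1.831e+00] rows 9.8
go d [0.3183 0.0575 0.0352] turn [-1.000e-03 -0.000e+00  1.311e+00] rows 7.0
```

Converted, 0.318 m is 0.3975, 0.0575 m is 0.0719, -1.831 rad is -0.2914.

Emit:
move_arm(
  plan=[
    {"delta_pos": [0.3975, 0.0719, 0], "turn": [0, 0, -0.2914], "fingers": 0.4},
    {"delta_pos": [0.3975, 0.0719, 0], "turn": [0, 0, -0.2914], "fingers": 0.4},
    {"delta_pos": [0.3975, 0.0719, 0], "turn": [0, 0, -0.2914], "fingers": 0.4},
    {"delta_pos": [0.3975, 0.0719, 0.0438], "turn": [0, 0, -0.2914], "fingers": 0.4},
    {"delta_pos": [0.3975, 0.0719, 0.0438], "turn": [0, 0, -0.2914], "fingers": 0.4},
    {"delta_pos": [0.3975, 0.0719, 0.0438], "turn": [0, 0, -0.2914], "fingers": 0.4},
    {"delta_pos": [0.3975, 0.0719, 0.0438], "turn": [0, 0, -0.2914], "fingers": 0.4},
    {"delta_pos": [0.3975, 0.0719, 0.0438], "turn": [0, 0, -0.2914], "fingers": 0.4},
    {"delta_pos": [0.3975, 0.0719, 0.0438], "turn": [0, 0, -0.2914], "fingers": 0.4},
    {"delta_pos": [0.3975, 0.0719, 0.0438], "turn": [0, 0, -0.2914], "fingers": 0.4},
    {"delta_pos": [0.3975, 0.0719, 0.0438], "turn": [0, 0, -0.2914], "fingers": 0.4},
    {"delta_pos": [0.3975, 0.0719, 0.0438], "turn": [0, 0, -0.2914], "fingers": 0.4},
  ],
)

```text
clock: 18.85
position: [0.5971, 0.335, 0.1096]
ee_rot: [-0.155, 0.988, -0.0, -0.001]
ft_force: [-0.2, 0.7, 0.7]
grip_width: 0.601
grasp_force: 0.0
```

```bash
cat >> h.py <<'E'
def part(c,m,zt):
    """rects (tool mm) of dark mask blobs projected to the part's top at zt"""
    T=c["T"]@np.linalg.inv(c["tool_from_camera"]); _,l,s,ce=cv2.connectedComponentsWithStats(m.astype(np.uint8))
    for i in range(1,len(s)):
        if s[i][4]>250:
            q=np.argwhere(l==i); p=(wp(c,q[:,1],q[:,0],zt)-T[:3,3])@T[:3,:3]; p[:,1]-=c["tool_from_camera"][1,3]
            print(s[i],rect(p[:,:2]))
E
python3 - <<'E'
from h import *
now(); c=wrist("w11"); W,P=tool(c); ok=c["range_z"]>0
m=(W[...,2]>.0065)&(W[...,2]<.02)&ok&(abs(P[...,0])<80)&(abs(P[...,1])<50)
_,l,s,_=cv2.connectedComponentsWithStats(m.astype(np.uint8)); 
for i in range(1,len(s)):
    if s[i][4]>150: print(s[i],rect(P[l==i][:,:2]/1000),np.median(W[l==i][:,2]),np.median(c["color"][l==i],0))
rgb=c["color"].astype(int); g=(rgb[...,1]>rgb[...,0]*1.4)&(rgb[...,1]>20); part(c,g,.012)
E
```

```text
t 18.85 p [0.5971 0.335  0.1096] yaw 107.81 tilt [-0.001  -0.0004] w 51.1 gf 0.0 F [-0.2  0.7  0.7] q [-0.95  0.58  0.53  1.44 -0.3   1.21  1.5 ]
[ 307  212   29   55 1549] [-1.7  0.8 41.3 20.4 -0.7] 0.011333129758953175 [23. 48. 41.]
[ 308  212   26   55 1258] [-0.6  0.3 40.6 18.3 -0.7]
```

Converted, 0.124 m is 0.155, 0.12 m is 0.15, -0.012 rad is -0.0019.

Emit:
move_arm(
  force=30,
  plan=[
    {"delta_pos": [-0.0013, 0.0008, 0.0625], "turn": [0, 0, -0.0019], "fingers": 0.5},
    {"delta_pos": [-0.0013, 0.0008, 0.1125], "turn": [0, 0, -0.0019], "fingers": 0.5},
    {"delta_pos": [-0.0013, 0.0008, 0.1375], "turn": [0, 0, -0.0019], "fingers": 0.5},
    {"delta_pos": [-0.0013, 0.0008, 0.15], "turn": [0, 0, -0.0019], "fingers": 0.5},
    {"delta_pos": [-0.0013, 0.0008, 0.155], "turn": [0, 0, -0.0019], "fingers": 0.5},
    {"delta_pos": [-0.0013, 0.0008, 0.155], "turn": [0, 0, -0.0019], "fingers": 0.5},
    {"delta_pos": [-0.0013, 0.0008, 0.155], "turn": [0, 0, -0.0019], "fingers": 1},
    {"delta_pos": [-0.0013, 0.0008, 0.155], "turn": [0, 0, -0.0019], "fingers": 1},
    {"delta_pos": [-0.0013, 0.0008, 0.155], "turn": [0, 0, -0.0019], "fingers": 1},
    {"delta_pos": [-0.0013, 0.0008, 0.155], "turn": [0, 0, -0.0019], "fingers": 1},
    {"delta_pos": [-0.0013, 0.0008, 0.155], "turn": [0, 0, -0.0019], "fingers": 1},
    {"delta_pos": [-0.0013, 0.0008, 0.155], "turn": [0, 0, -0.0019], "fingers": 1},
  ],
)

```text
clock: 20.4
position: [0.5996, 0.3357, -0.0121]
ee_rot: [-0.162, 0.987, 0.001, 0.001]
ft_force: [-0.7, -0.7, 6.0]
grip_width: 0.23
grasp_force: 31.3
```

Gripped at 19.6 mm. I lift and carry it over to the blue cross.

Converted, -0.095 m is -0.1188, -0.09 m is -0.1125.

Emit:
move_arm(
  plan=[
    {"delta_pos": [0, 0, -0.0375], "turn": [0, 0, 0], "fingers": 1},
    {"delta_pos": [0, 0, -0.1125], "turn": [0, 0, 0], "fingers": 1},
    {"delta_pos": [0, 0, -0.1188], "turn": [0, 0, 0], "fingers": 1},
    {"delta_pos": [0, 0, -0.1188], "turn": [0, 0, 0], "fingers": 1},
    {"delta_pos": [0, 0, -0.1188], "turn": [0, 0, 0], "fingers": 1},
  ],
)

```text
clock: 21.02
position: [0.5976, 0.3351, 0.0799]
ee_rot: [-0.162, 0.987, -0.0, -0.001]
ft_force: [0.2, 0.3, -0.7]
grip_width: 0.229
grasp_force: 29.4
```

```bash
python3 - <<'E'
from h import *
now(); go(.5618,-.0824,.08,93.1); go(.5618,-.0824,.05,93.1)
E
```

```text
t 21.02 p [0.5976 0.3351 0.0799] yaw 108.64 tilt [-0.0018 -0.0009] w 19.5 gf 29.4 F [ 0.2  0.3 -0.7] q [-0.94  0.61  0.52  1.46 -0.31  1.16  1.53]
go d [ 1.674e-01 -3.842e-01  3.000e-04] turn [-0.001 -0.002  0.271] rows 6.7
go d [ 1.674e-01 -3.842e-01  3.000e-04] turn [ 3.00e-03 -1.00e-03 -2.87e+00] rows 15.4
go d [ 0.1673 -0.3842  0.0303] turn [-0.001 -0.002  0.271] rows 6.7
go d [ 0.1673 -0.3842  0.0303] turn [ 3.00e-03 -1.00e-03 -2.87e+00] rows 15.4
```

Converted, -0.3842 m is -0.4803, 0.1674 m is 0.2093, 0.271 rad is 0.0431.

Emit:
move_arm(
  plan=[
    {"delta_pos": [0.2093, -0.4803, 0], "turn": [0, 0, 0.0431], "fingers": 1},
    {"delta_pos": [0.2093, -0.4803, 0], "turn": [0, 0, 0.0431], "fingers": 1},
    {"delta_pos": [0.2093, -0.4803, 0], "turn": [0, 0, 0.0431], "fingers": 1},
    {"delta_pos": [0.2093, -0.4803, 0], "turn": [0, 0, 0.0431], "fingers": 1},
    {"delta_pos": [0.2093, -0.4803, 0], "turn": [0, 0, 0.0431], "fingers": 1},
    {"delta_pos": [0.2093, -0.4803, 0], "turn": [0, 0, 0.0431], "fingers": 1},
    {"delta_pos": [0.2093, -0.4803, 0], "turn": [0, 0, 0.0431], "fingers": 1},
    {"delta_pos": [0.2093, -0.4803, 0], "turn": [0, 0, 0.0431], "fingers": 1},
    {"delta_pos": [0.2093, -0.4803, 0.0375], "turn": [0, 0, 0.0431], "fingers": 1},
    {"delta_pos": [0.2093, -0.4803, 0.0375], "turn": [0, 0, 0.0431], "fingers": 1},
    {"delta_pos": [0.2093, -0.4803, 0.0375], "turn": [0, 0, 0.0431], "fingers": 1},
  ],
)

```text
clock: 22.4
position: [0.5627, -0.0816, 0.0515]
ee_rot: [-0.028, 1.0, -0.0, -0.0]
ft_force: [0.2, -0.2, 0.1]
grip_width: 0.227
grasp_force: 29.4
```

```bash
python3 - <<'E'
from h import *
now(); c=wrist("w12"); print(c["tool_from_camera"][:,3].round(4))
I=c["color"][:,:,::-1][180:440,150:520]; cv2.imwrite("pics/w12c.png",cv2.resize(I,None,fx=2,fy=2,interpolation=cv2.INTER_CUBIC))
E
```

```text
t 22.4 p [ 0.5627 -0.0816  0.0515] yaw 93.15 tilt [-0.0004 -0.0001] w 19.3 gf 29.4 F [ 0.2 -0.2  0.1] q [-0.51  0.43  0.7   1.83 -0.33  1.    1.95]
[ 0.0823 -0.0013 -0.1546  1.    ]
```

View pics/w12c.png

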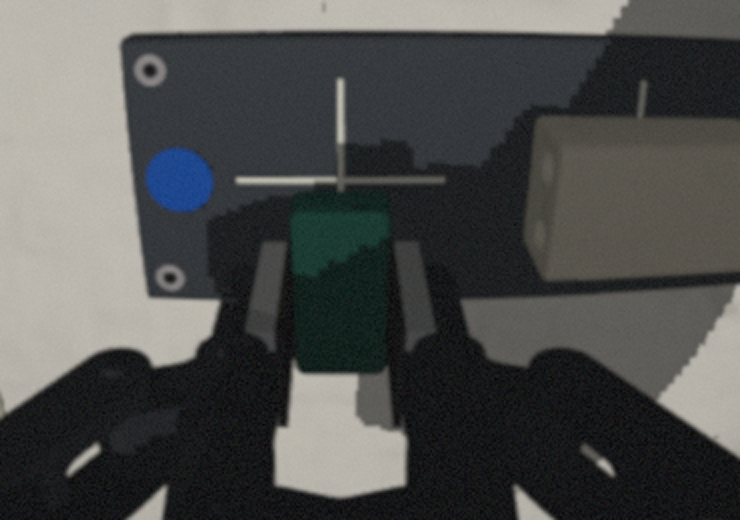

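The blue cross is at crop (341,180), and the green block is held centred at column 340 with its top face from row 211 to row 372.

```bash
python3 - <<'E'
from h import *
c=pickle.load(open("w12.pkl","rb")); T=c["T"]@np.linalg.inv(c["tool_from_camera"]); L=np.linalg.inv(T)
def f(x,y,z): p=wp(c,150+(x+.5)/2-.5,180+(y+.5)/2-.5,z); q=(L[:3,:3]@p+L[:3,3])*1000; q[1]-=c["tool_from_camera"][1,3]*1000; return q.round(1)
W,P=tool(c); m=np.zeros((480,640),bool); m[290:360,305:335]=1; zt=np.median(W[m&(W[...,2]>.06)&(W[...,2]<.09)][:,2]); print("ztop",zt)
print("cross",f(341,181,.01),f(236,181,.01),f(445,180,.01),"disc",f(180,180,.01),"green",f(340,211,zt),f(340,372,zt),f(293,290,zt),f(388,290,zt),"front bottom",f(340,192,zt-.012))
E
```

```text
ztop 0.07510654854325158
cross [-0.9  0.3 41.5] [ -1.  -29.9  41.5] [-0.7 30.3 41.5] disc [ -0.8 -46.5  41.5] green [ 20.4   0.  -23.6] [-18.9   0.  -23.7] [  2.4  -9.6 -23.6] [  2.4   9.9 -23.6] front bottom [ 19.2   0.  -11.6]
```

Emit:
move_arm(
  plan=[
    {"delta_pos": [0, 0.0004, 0.0313], "turn": [0, 0, 0], "fingers": 1},
    {"delta_pos": [0, 0.0004, 0.0525], "turn": [0, 0, 0], "fingers": 1},
    {"delta_pos": [0, 0.0004, 0.06], "turn": [0, 0, 0], "fingers": 1},
    {"delta_pos": [0, 0.0004, 0.0638], "turn": [0, 0, 0], "fingers": 1},
    {"delta_pos": [0, 0.0004, 0.0656], "turn": [0, 0, 0], "fingers": 1},
    {"delta_pos": [0, 0.0004, 0.0663], "turn": [0, 0, 0], "fingers": 1},
    {"delta_pos": [0, 0.0004, 0.0663], "turn": [0, 0, 0], "fingers": 1},
  ],
)

```text
clock: 23.32
position: [0.5627, -0.0819, -0.0015]
ee_rot: [-0.027, 1.0, 0.0, 0.0]
ft_force: [-0.1, -0.2, 0.0]
grip_width: 0.226
grasp_force: 29.4
```

Converted, 0.0012 m is 0.0015, 0.0007 m is 0.0009.

Emit:
move_arm(
  plan=[
    {"delta_pos": [0, 0, 0.0009], "turn": [0, 0, 0], "fingers": 1},
    {"delta_pos": [0, 0, 0.0015], "turn": [0, 0, 0], "fingers": 1},
    {"delta_pos": [0, 0, 0.0015], "turn": [0, 0, 0], "fingers": 1},
  ],
)

```text
clock: 23.7
position: [0.5628, -0.0819, -0.0022]
ee_rot: [-0.027, 1.0, 0.0, 0.0]
ft_force: [-4.4, 1.2, 9.8]
grip_width: 0.224
grasp_force: 32.6
```

Contact. I release, raise and look.

Converted, -0.14 m is -0.175, -0.08 m is -0.1.

Emit:
move_arm(
  plan=[
    {"delta_pos": [0, 0, -0.001], "turn": [0, 0, 0], "fingers": 0.55},
    {"delta_pos": [0, 0, -0.001], "turn": [0, 0, 0], "fingers": 0.55},
    {"delta_pos": [0, 0, -0.001], "turn": [0, 0, 0], "fingers": 0.55},
    {"delta_pos": [0, 0, -0.025], "turn": [0, 0, 0], "fingers": 0.55},
    {"delta_pos": [0, 0, -0.1], "turn": [0, 0, 0], "fingers": 0.55},
    {"delta_pos": [0, 0, -0.175], "turn": [0, 0, 0], "fingers": 0.55},
    {"delta_pos": [0, 0, -0.175], "turn": [0, 0, 0], "fingers": 0.55},
    {"delta_pos": [0, 0, -0.175], "turn": [0, 0, 0], "fingers": 0.55},
  ],
)

```text
clock: 24.7
position: [0.5625, -0.0818, 0.1376]
ee_rot: [-0.027, 1.0, 0.0, 0.0]
ft_force: [-0.9, 0.3, -0.5]
grip_width: 0.447
grasp_force: 0.0
```

```bash
python3 - <<'E'
from h import *
now(); c=wrist("w13"); W,P=tool(c); ok=c["range_z"]>0; print(c["tool_from_camera"][:,3].round(4))
rgb=c["color"].astype(int)
for nm,lo,hi in(("green",.0165,.027),("bore",.03,.045)):
    m=(W[...,2]>lo)&(W[...,2]<hi)&ok&(abs(P[...,0])<60)&(P[...,1]<140)&(P[...,1]>-50)
    _,l,s,_=cv2.connectedComponentsWithStats(m.astype(np.uint8)); 
    for i in range(1,len(s)):
        if s[i][4]>300: print(nm,s[i],rect(P[l==i][:,:2]/1000),np.median(W[l==i][:,2]).round(4))
I=c["color"][:,:,::-1][160:440,200:520]; cv2.imwrite("pics/w13c.png",cv2.resize(I,None,fx=2,fy=2,interpolation=cv2.INTER_CUBIC))
go(.424,.062,.11,108)
E
```

```text
t 24.7 p [ 0.5625 -0.0818  0.1376] yaw 93.11 tilt [0.0007 0.0006] w 38.0 gf 0.0 F [-0.9  0.3 -0.5] q [-0.56  0.32  0.75  1.75 -0.24  1.16  1.89]
[ 0.0823 -0.0013 -0.1546  1.    ]
green [ 306  204   28   52 1379] [-0.2  0.  40.7 20.4 -0.7] 0.0214
green [390 205  84  53 396] [13.9 78.9 75.3 33.8 58.6] 0.0216
bore [ 392  210   88   53 4301] [ -0.4  88.   66.2  40.6 -89.3] 0.0373
go d [0.13   0.151  0.0269] turn [ 0.001 -0.001 -0.26 ] rows 3.2
go d [0.13   0.151  0.0269] turn [-1.000e-03 -1.000e-03  2.882e+00] rows 15.4
```

View pics/w13c.png

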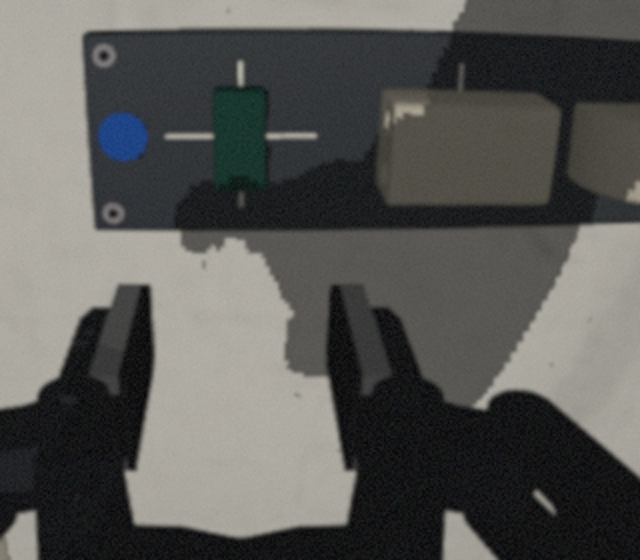

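Green is centred, 88.0 mm from the bore block. Now the pad.

Converted, 0.149 m is 0.1863, 0.1286 m is 0.1608, -0.268 rad is -0.0427.

Emit:
move_arm(
  plan=[
    {"delta_pos": [0.1608, 0.1863, 0], "turn": [0, 0, -0.0427], "fingers": 0.4},
    {"delta_pos": [0.1608, 0.1863, 0], "turn": [0, 0, -0.0427], "fingers": 0.4},
    {"delta_pos": [0.1608, 0.1863, 0], "turn": [0, 0, -0.0427], "fingers": 0.4},
    {"delta_pos": [0.1608, 0.1863, 0.035], "turn": [0, 0, -0.0427], "fingers": 0.4},
    {"delta_pos": [0.1608, 0.1863, 0.035], "turn": [0, 0, -0.0427], "fingers": 0.4},
    {"delta_pos": [0.1608, 0.1863, 0.035], "turn": [0, 0, -0.0427], "fingers": 0.4},
    {"delta_pos": [0.1608, 0.1863, 0.035], "turn": [0, 0, -0.0427], "fingers": 0.4},
  ],
)

```text
clock: 25.62
position: [0.4269, 0.0591, 0.1095]
ee_rot: [-0.16, 0.987, -0.0, 0.0]
ft_force: [-0.3, 0.3, 0.3]
grip_width: 0.601
grasp_force: 0.0
```

```bash
python3 - <<'E'
from h import *
now(); c=wrist("w14"); W,P=tool(c); ok=c["range_z"]>0; print(c["tool_from_camera"][:,3].round(4))
m=(W[...,2]>.0065)&(W[...,2]<.02)&ok&(abs(P[...,0])<60)&(abs(P[...,1])<45)
_,l,s,_=cv2.connectedComponentsWithStats(m.astype(np.uint8)); 
for i in range(1,len(s)):
    if s[i][4]>150: print(s[i],rect(P[l==i][:,:2]/1000),np.median(W[l==i][:,2]),np.median(c["color"][l==i],0))
E
```

```text
t 25.62 p [0.4269 0.0591 0.1095] yaw 108.36 tilt [ 0.0005 -0.0005] w 51.1 gf 0.0 F [-0.3  0.3  0.3] q [-0.87 -0.03  0.63  2.11  0.02  1.06  1.64]
[ 0.0827 -0.0016 -0.1546  1.    ]
[ 306  212   33   52 1643] [-0.3  1.7 38.1 23.  -1.2] 0.011351210112103549 [42. 41. 40.]
```

Converted, 0.1225 m is 0.1531, 0.0016 m is 0.002, -0.02 rad is -0.0032.

Emit:
move_arm(
  force=30,
  plan=[
    {"delta_pos": [0.0004, 0.002, 0.0625], "turn": [0, 0, -0.0032], "fingers": 0.45},
    {"delta_pos": [0.0004, 0.002, 0.1125], "turn": [0, 0, -0.0032], "fingers": 0.45},
    {"delta_pos": [0.0004, 0.002, 0.1375], "turn": [0, 0, -0.0032], "fingers": 0.45},
    {"delta_pos": [0.0004, 0.002, 0.1488], "turn": [0, 0, -0.0032], "fingers": 0.45},
    {"delta_pos": [0.0004, 0.002, 0.1531], "turn": [0, 0, -0.0032], "fingers": 0.45},
    {"delta_pos": [0.0004, 0.002, 0.1531], "turn": [0, 0, -0.0032], "fingers": 0.45},
    {"delta_pos": [0.0004, 0.002, 0.1531], "turn": [0, 0, -0.0032], "fingers": 1},
    {"delta_pos": [0.0004, 0.002, 0.1531], "turn": [0, 0, -0.0032], "fingers": 1},
    {"delta_pos": [0.0004, 0.002, 0.1531], "turn": [0, 0, -0.0032], "fingers": 1},
    {"delta_pos": [0.0004, 0.002, 0.1531], "turn": [0, 0, -0.0032], "fingers": 1},
    {"delta_pos": [0.0004, 0.002, 0.1531], "turn": [0, 0, -0.0032], "fingers": 1},
    {"delta_pos": [0.0004, 0.002, 0.1531], "turn": [0, 0, -0.0032], "fingers": 1},
  ],
)

```text
clock: 27.18
position: [0.4263, 0.0617, -0.0124]
ee_rot: [-0.17, 0.985, 0.0, 0.001]
ft_force: [-0.8, -0.5, 10.0]
grip_width: 0.267
grasp_force: 36.4
```

Converted, -0.1 m is -0.125, -0.09 m is -0.1125.

Emit:
move_arm(
  plan=[
    {"delta_pos": [0, 0, -0.0375], "turn": [0, 0, 0], "fingers": 1},
    {"delta_pos": [0, 0, -0.1125], "turn": [0, 0, 0], "fingers": 1},
    {"delta_pos": [0, 0, -0.125], "turn": [0, 0, 0], "fingers": 1},
    {"delta_pos": [0, 0, -0.125], "turn": [0, 0, 0], "fingers": 1},
    {"delta_pos": [0, 0, -0.125], "turn": [0, 0, 0], "fingers": 1},
  ],
)

```text
clock: 27.8
position: [0.4245, 0.0612, 0.0854]
ee_rot: [-0.17, 0.985, -0.0, -0.001]
ft_force: [0.7, 0.2, -0.8]
grip_width: 0.264
grasp_force: 29.9
```

```bash
python3 - <<'E'
from h import *
now(); go(.5572,.006,.08,93.2)
E
```

```text
t 27.8 p [0.4245 0.0612 0.0854] yaw 109.62 tilt [-0.0016 -0.0006] w 22.5 gf 29.9 F [ 0.7  0.2 -0.8] q [-0.91  0.01  0.67  2.14 -0.    1.    1.68]
go d [-0.1065 -0.0965  0.0053] turn [-0.    -0.002  0.287] rows 2.3
go d [-0.1065 -0.0965  0.0053] turn [ 2.000e-03 -0.000e+00 -2.855e+00] rows 15.3
```

Converted, -0.1065 m is -0.1331, -0.0965 m is -0.1206, 0.287 rad is 0.0457.

Emit:
move_arm(
  plan=[
    {"delta_pos": [-0.0625, -0.0563, 0.0063], "turn": [0, 0, 0.0239], "fingers": 1},
    {"delta_pos": [-0.1125, -0.1, 0.0063], "turn": [0, 0, 0.0457], "fingers": 1},
    {"delta_pos": [-0.1331, -0.1206, 0.0063], "turn": [0, 0, 0.0457], "fingers": 1},
    {"delta_pos": [-0.1331, -0.1206, 0.0063], "turn": [0, 0, 0.0457], "fingers": 1},
    {"delta_pos": [-0.1331, -0.1206, 0.0063], "turn": [0, 0, 0.0457], "fingers": 1},
  ],
)

```text
clock: 28.42
position: [0.5567, 0.0062, 0.0803]
ee_rot: [-0.028, 1.0, -0.0, -0.001]
ft_force: [-0.0, 0.8, -0.4]
grip_width: 0.266
grasp_force: 29.9
```

```bash
python3 - <<'E'
from h import *
now(); c=wrist("w15"); print(c["tool_from_camera"][:,3].round(4))
I=c["color"][:,:,::-1][180:440,150:520]; cv2.imwrite("pics/w15c.png",cv2.resize(I,None,fx=2,fy=2,interpolation=cv2.INTER_CUBIC))
W,P=tool(c); m=np.zeros((480,640),bool); m[300:350,310:330]=1; print("ztop",np.median(W[m][:,2]))
E
```

```text
t 28.43 p [0.5567 0.0062 0.0803] yaw 93.16 tilt [-0.0024 -0.0005] w 22.6 gf 29.9 F [-0.   0.8 -0.4] q [-0.72  0.38  0.76  1.83 -0.3   1.05  1.78]
[ 0.0823 -0.0013 -0.1546  1.    ]
ztop 0.10409339770612058
```

View pics/w15c.png

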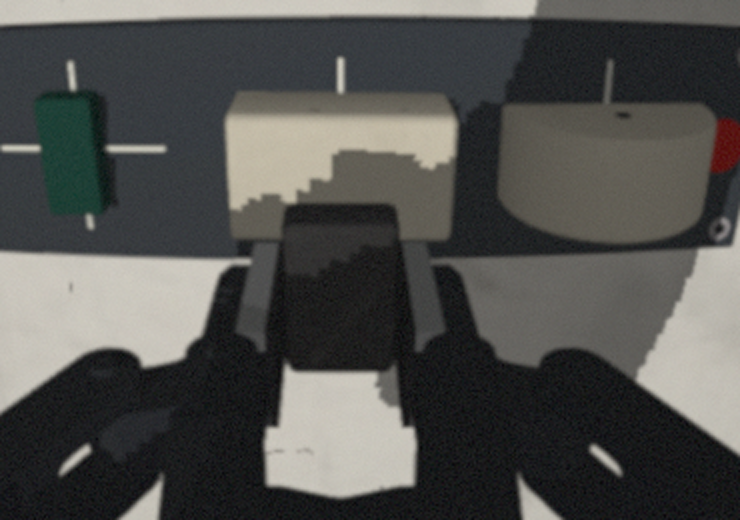

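The pad is centred at column 341, and the bore block's top face spans columns 225–458, so the two are aligned along the plate. From here I use numbers only, because I have reached the picture limit.

```bash
cat >> h.py <<'E'
def rects(c,lo,hi,xm,ym,nmin=300):
    W,P=tool(c); m=(W[...,2]>lo)&(W[...,2]<hi)&(c["range_z"]>0)&(abs(P[...,0])<xm)&(abs(P[...,1])<ym)
    _,l,s,_=cv2.connectedComponentsWithStats(m.astype(np.uint8))
    for i in range(1,len(s)):
        if s[i][4]>nmin: print(s[i],rect(P[l==i][:,:2]/1000),np.median(W[l==i][:,2]).round(4),np.median(c["color"][l==i],0))
E
python3 - <<'E'
from h import *
now(); c=wrist("w16"); print(c["tool_from_camera"][:,3].round(4))
print("bore");rects(c,.034,.043,45,50)
print("pad");rects(c,.09,.109,40,12)
W,P=tool(c); T=c["T"]@np.linalg.inv(c["tool_from_camera"])
def f(u,v,z): return ((wp(c,u,v,z)-T[:3,3])@T[:3,:3]*1000).round(1)
print("pad near top edge",f(320,180+224/2,.104),"far",f(320,180+370/2,.104),"bore front top",f(320,180+115/2,.038),"cross arm col",f(320.5,215,.01))
for v in range(280,296,2): print(v,P[v,320].round(1),W[v,320,2].round(3))
E
```

```text
t 28.48 p [0.5568 0.0065 0.0807] yaw 93.19 tilt [-0.0018  0.0001] w 22.7 gf 29.9 F [-0.8 -0.1 -0.6] q [-0.72  0.38  0.76  1.83 -0.3   1.05  1.78]
[ 0.0823 -0.0013 -0.1546  1.    ]
bore
[ 263  235  115   65 6024] [ -1.1  -0.   66.4  39.7 -89.1] 0.0374 [167. 160. 144.]
pad
[ 290  281   61   85 4809] [-0.5 -0.1 38.1 24.   0.6] 0.1044 [31. 31. 31.]
pad near top edge [ 17.3  -1.2 -23.3] far [-18.7  -1.2 -23.4] bore front top [18.4 -1.2 42.7] cross arm col [24.2 -0.8 70.7]
280 [-7.8  0.2 43.3] 0.037
282 [ 18.1   0.1 -15.6] 0.096
284 [ 17.6   0.1 -16.5] 0.097
286 [ 17.8   0.1 -18.9] 0.1
288 [ 17.3   0.1 -19.7] 0.1
290 [ 17.6   0.1 -22.2] 0.103
292 [ 18.    0.1 -24.6] 0.105
294 [ 16.3   0.1 -23.1] 0.104
```

Converted, 0.0535 m is 0.0669, 0.052 m is 0.065.

Emit:
move_arm(
  plan=[
    {"delta_pos": [-0.0005, 0, 0.0313], "turn": [0, 0, 0], "fingers": 1},
    {"delta_pos": [-0.0005, 0, 0.0525], "turn": [0, 0, 0], "fingers": 1},
    {"delta_pos": [-0.0005, 0, 0.0613], "turn": [0, 0, 0], "fingers": 1},
    {"delta_pos": [-0.0005, 0, 0.065], "turn": [0, 0, 0], "fingers": 1},
    {"delta_pos": [-0.0005, 0, 0.0669], "turn": [0, 0, 0], "fingers": 1},
    {"delta_pos": [-0.0005, 0, 0.0669], "turn": [0, 0, 0], "fingers": 1},
    {"delta_pos": [-0.0005, 0, 0.0669], "turn": [0, 0, 0], "fingers": 1},
  ],
)

```text
clock: 29.4
position: [0.5586, 0.0062, 0.0283]
ee_rot: [-0.028, 1.0, 0.0, 0.0]
ft_force: [-0.4, 0.1, -0.1]
grip_width: 0.27
grasp_force: 29.9
```

```bash
python3 - <<'E'
from h import *
now(); c=wrist("w17")
print("pad");rects(c,.044,.06,40,13); print("bore");rects(c,.033,.042,45,50)
E
```

```text
t 29.4 p [0.5586 0.0062 0.0283] yaw 93.17 tilt [0.0006 0.0002] w 22.9 gf 29.9 F [-0.4  0.1 -0.1] q [-0.68  0.45  0.72  1.87 -0.36  0.95  1.82]
pad
[ 286  282   68   84 4848] [-0.4 -0.3 37.9 25.9  1.9] 0.052 [32. 32. 32.]
bore
[ 246  266  151   78 4897] [  1.1   0.4  66.4  39.4 -89.7] 0.0372 [164. 158. 142.]
```

Converted, 0.0018 m is 0.0023, 0.0014 m is 0.0018.

Emit:
move_arm(
  plan=[
    {"delta_pos": [0.0018, 0.0005, 0], "turn": [0, 0, 0], "fingers": 1},
    {"delta_pos": [0.0018, 0.0005, 0.0013], "turn": [0, 0, 0], "fingers": 1},
    {"delta_pos": [0.0018, 0.0005, 0.0023], "turn": [0, 0, 0], "fingers": 1},
    {"delta_pos": [0.0018, 0.0005, 0.0023], "turn": [0, 0, 0], "fingers": 1},
  ],
)

```text
clock: 29.95
position: [0.5569, 0.0065, 0.0261]
ee_rot: [-0.028, 1.0, 0.0, -0.0]
ft_force: [0.6, -0.4, -0.7]
grip_width: 0.266
grasp_force: 29.9
```

```bash
python3 - <<'E'
from h import *
now(); c=wrist("w18")
print("pad");rects(c,.044,.06,40,13); print("bore");rects(c,.033,.042,45,50)
E
```

```text
t 29.95 p [0.5569 0.0065 0.0261] yaw 93.16 tilt [-0.0002  0.    ] w 22.6 gf 29.9 F [ 0.6 -0.4 -0.7] q [-0.68  0.45  0.72  1.87 -0.36  0.95  1.82]
pad
[ 286  285   68   81 4781] [-0.4 -0.2 37.8 26.   0.9] 0.0499 [32. 32. 32.]
bore
[ 244  271  152   76 4391] [  0.4  -0.2  66.6  38.  -90. ] 0.0372 [142. 136. 123.]
```

Converted, 0.0008 m is 0.001, 0.0005 m is 0.0006.

Emit:
move_arm(
  plan=[
    {"delta_pos": [0, 0, 0.0006], "turn": [0, 0, 0], "fingers": 1},
    {"delta_pos": [0, 0, 0.001], "turn": [0, 0, 0], "fingers": 1},
    {"delta_pos": [0, 0, 0.001], "turn": [0, 0, 0], "fingers": 1},
  ],
)

```text
clock: 30.38
position: [0.5571, 0.0065, 0.0257]
ee_rot: [-0.028, 1.0, 0.0, 0.0]
ft_force: [-2.1, 0.8, 5.3]
grip_width: 0.268
grasp_force: 33.2
```

Contact at 5 N. I release with the opening limited, so the fingers stay clear of the former, then rise and check.

Converted, -0.15 m is -0.1875, -0.14 m is -0.175.

Emit:
move_arm(
  plan=[
    {"delta_pos": [0, 0, -0.0005], "turn": [0, 0, 0], "fingers": 0.55},
    {"delta_pos": [0, 0, -0.0005], "turn": [0, 0, 0], "fingers": 0.55},
    {"delta_pos": [0, 0, -0.0005], "turn": [0, 0, 0], "fingers": 0.55},
    {"delta_pos": [0, 0, -0.025], "turn": [0, 0, 0], "fingers": 0.55},
    {"delta_pos": [0, 0, -0.1], "turn": [0, 0, 0], "fingers": 0.55},
    {"delta_pos": [0, 0, -0.175], "turn": [0, 0, 0], "fingers": 0.55},
    {"delta_pos": [0, 0, -0.1875], "turn": [0, 0, 0], "fingers": 0.55},
    {"delta_pos": [0, 0, -0.1875], "turn": [0, 0, 0], "fingers": 0.55},
    {"delta_pos": [0, 0, -0.1875], "turn": [0, 0, 0], "fingers": 0.55},
    {"delta_pos": [0, 0, -0.1875], "turn": [0, 0, 0], "fingers": 0.55},
  ],
)

```text
clock: 31.62
position: [0.5562, 0.0064, 0.1742]
ee_rot: [-0.028, 1.0, -0.0, -0.001]
ft_force: [0.0, -0.4, 0.2]
grip_width: 0.45
grasp_force: 0.0
```

```bash
python3 - <<'E'
from h import *
now(); c=wrist("w19")
print("pad");rects(c,.045,.06,40,30); print("bore");rects(c,.032,.043,45,45); print("green");rects(c,.0165,.027,45,110); print("former");rects(c,.018,.055,45,140)
E
```

```text
t 31.62 p [0.5562 0.0064 0.1742] yaw 93.16 tilt [-0.0021 -0.0007] w 38.3 gf 0.0 F [ 0.  -0.4  0.2] q [-0.79  0.26  0.81  1.74 -0.2   1.23  1.71]
pad
[ 306  206   30   46 1346] [-1.7  0.7 36.7 23.   0.5] 0.0494 [42. 41. 41.]
bore
[ 279  201   82   48 2520] [-2.  -0.1 66.1 40.3 90. ] 0.0373 [159. 152. 136.]
green
[ 207  198   27   46 1042] [ -2.1 -88.   41.4  20.5  -1.6] 0.0213 [24. 52. 44.]
[380 202  67  40 332] [ 9.1 74.6 65.1 28.9 58.4] 0.0224 [71. 69. 62.]
former
[ 207  198   27   46 1021] [ -2.1 -88.   41.4  20.5  -1.6] 0.0213 [25. 52. 44.]
[ 279  198   82   54 4154] [-2.  -0.1 66.1 40.4 90. ] 0.0378 [130.  125.  112.5]
[ 380  203   79   47 3382] [-3.3 87.3 69.2 35.3 89.2] 0.0416 [79. 76. 69.]
```

```bash
python3 -c "
from workcell import hand_in
print(hand_in())"
```

```text
the job is handed in; nothing more can be done
None
```

The core set is laid and handed in at about 32 s: bore block, former, green block and pad were placed in the order asked, each measured within about 1 mm of its mark. I viewed 15 pictures, one over the limit of 14.

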